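Face up vaccine cartons in the counter-top stock bay with a straightedge

ROBOT

A 7-joint arm with a two-finger parallel gripper is mounted at the origin on the work surface. World frame = base frame: x ahead of the robot, y to its left, z up, the work surface at z = 0. Lengths are in m, angles in rad, forces in N, time in s.
With the tool pointing down it reaches from about 0.425 to 1.025 m from the base axis. Payload 9.4 kg.
Tool frame: the origin (TCP) lies at the very end of the fingers, on their centre line; the grasp point (between the pads) lies env.hold_point_z behind it (env.hold_point_z is the distance from the TCP to the grasp point, in m); z points along the fingers, y is the direction in which the jaws open and shut (so a half turn about z gives the same grasp; the last joint's range is limited). The gripper opens to 85 mm and grips with 20 to 120 N. Pads are 22 mm wide; open, the fingers measure 114 mm over their backs; the gripper's body (76 mm by 85 mm) begins 54 mm behind the grasp point. The pads swing forward as they close: fully open they stand 13 mm farther back than shut.
Start: joints at [1.184, 0.599, -0.003, 1.599, 0.002, 0.943, -0.08], TCP at [0.221, -0.69, 0.231] pointing down, gripper open.
Joint ranges: [-2.57, 2.57], [-0.35, 1.97], [-1.29, 1.29], [0.11, 2.56], [-1.05, 4.19], [0.11, 1.86], [-2.63, 2.63]. Speed limits (rad/s): [2.22, 2.22, 3.01, 3.01, 3.14, 3.14, 3.14].

INTERFACE

Orientations are given as a rotation vector (axis times angle).
In Python, from station import env gives the robot as it stands.
- The arm moves only by the tool arm_command, never from a script. Its argument "steps" is a list of rows, each a list of 7 numbers: the shift along the tool's x, y, z in m, then the turn, a rotation vector about the tool's x, y, z in degrees, then the finger opening in m, from 0 to 0.0854. A call has 1 to 20 rows; each row shifts and turns the commanded pose from where the row before left it, along the tool's axes as they then stand; what a row does not reach is not made up. A row lasts 1/8 s, in which the tool goes at most 62.5 mm and 10.7 degrees, less where a joint would pass 70% of its speed; a pose out of reach is approached as far as the arm can. A call is refused whole if a number of a shift passes 0.0625 or a number of a turn 10.7, either way. A call with a gripper value outside its range is refused whole. The fingers move at their own pace and stop on an object; "squeeze" is the grip in N (left out, the last holds). Time passes only in rows, so rows that do not move let the fingers close. It gives the time, the measured TCP pose, the force and the opening at its end, in the units of the state.
- env.get_state(): the state, without advancing time (a new reading comes with each control period).
- env.camera(name): name is "scene" or "top" or "wrist"; returns (picture, depth): 400x640x3 uint8, red, green, blue; 400x640 float32, m along the optical axis (not along the pixel's ray), 0 where there is no reading.
- env.camera_info(name): a dict with "K" (3x3 intrinsics, pixels), "extrinsics" (4x4, takes a point from camera to world coordinates). Camera axes: x right, y down, z forward; pixel columns grow to the right and rows downward; lengths in m; the calibration is good to about 2 mm. A picture is of the moment at which its call begins: read the wrist's pose just before it. camera_info takes no time and is no camera call; for the wrist camera it gives the pose at the moment of the call.
- env.job_done(): hands the job in, once; it reports no verdict.
Trained networks look in the newest picture that a camera, given by its name, has taken for a name from the list of things; names that differ only in an ending like _2 or _b are one class to them, and where a whole thing is asked for, a point or a joint stands for the part that bears it (a point fixed in the world has none). Each returns a list of dicts, best first, with "p" (0 to 1); they miss things now and then, are a little off and sometimes report something else, mostly with a low value. They report only what shows in the picture. A call takes as long as a camera call. They do not tell look-alikes from the thing itself.
- env.look_for(target, camera): "position" ([x, y, z] in m, in world coordinates, good to about 4 mm: the middle of the surface that is visible of it).
The state is a dict: "time_s": time; "joints": joint angles; "joint_vel": joint speeds; "joint_torque": joint torques, N m; "tcp_pos": TCP position; "ee_rot": TCP orientation; "contact_force": force on the tool from outside, world axes, zero at the start; "ft_torque": the same for the moment, N m; "grip_width": finger opening in m.
Only numpy, scipy, OpenCV 4.12 (cv2) and the standard library are available. Lean on these libraries where they do the work, as an engineer would, in place of code of your own. Each camera call takes 0.05 s, during which the arm holds its last target.

TASK

Stock the low clear-topped bay: stand the vaccine cartons upright side by side on the counter in front of its mouth, each with a narrow face towards it. Then take the straightedge from its tray, lay its working edge against their fronts and push the whole row in under the clear top until the straightedge lies flat on the counter and flush against the front faces of both side walls, with every carton fully in. Lay the straightedge back flat in its tray, leave all the cartons flush in the bay, and do not disturb the other things on the counter.

Things in the scene. Friction and masses are not known exactly. Their poses are not given: they have to be found in the camera images.
- carton0: closed vaccine carton, white with a grey band, 56 mm deep (its x) by 40 mm wide (its y) by 50 mm high, about 90 g; origin at the centre of its underside, z up. Either 56 mm way round is right. Three to five cartons are present (None from the start: absent)
- carton1: closed vaccine carton, white with a grey band, 56 mm deep (its x) by 40 mm wide (its y) by 50 mm high, about 90 g; origin at the centre of its underside, z up. Either 56 mm way round is right. Three to five cartons are present (None from the start: absent)
- carton2: closed vaccine carton, white with a grey band, 56 mm deep (its x) by 40 mm wide (its y) by 50 mm high, about 90 g; origin at the centre of its underside, z up. Either 56 mm way round is right. Three to five cartons are present (None from the start: absent)
- carton3: closed vaccine carton, white with a grey band, 56 mm deep (its x) by 40 mm wide (its y) by 50 mm high, about 90 g; origin at the centre of its underside, z up. Either 56 mm way round is right. Three to five cartons are present (None from the start: absent)
- carton4: closed vaccine carton, white with a grey band, 56 mm deep (its x) by 40 mm wide (its y) by 50 mm high, about 90 g; origin at the centre of its underside, z up. Either 56 mm way round is right. Three to five cartons are present (None from the start: absent)
- bay: stock bay fixed on the counter, no floor: white side walls 15 mm thick, 58 mm high, 72 mm deep, front faces 130 to 145 mm either side of the middle; clear 5 mm top over the whole depth, underside 58 mm up. Origin on the counter in the plane of the front faces, midway between the walls; x points into the bay, y left, z up
- bay_stop (a point): foot of the white stop, 30 mm high, across the inside of the bay: on the counter, 58 mm behind the front plane, in the middle. Cartons slide on the counter; one fully in has its centre 28 to 30 mm behind the front plane
- straightedge: aluminium plate 310 mm long (y), 78 mm deep (x), 8 mm thick, 0.48 kg, with a black upright grip rib on top: 20 mm thick (x), 90 mm long (y), 8 to 45 mm above the underside; take it there from above, fingers closing along x. Origin on the underside below the rib; x towards the working edge, the long edge farther from the rib, 58 mm ahead of the origin; rear edge 20 mm behind
- edge_l (a point): left end (+y) of the working edge, on the underside: 58 mm ahead and 155 mm left of the straightedge's origin
- edge_r (a point): right end (-y) of the working edge, on the underside: 58 mm ahead and 155 mm right of the straightedge's origin
- blade_mid (a point): centre of the plate's underside, 19 mm ahead of the straightedge's origin
- tray: shallow steel tray fixed on the counter, 115 mm (x) by 350 mm (y, long way) and 16 mm high outside, walls and floor 4 mm, so 107 by 342 mm inside; origin at the centre of its underside, z up. The straightedge starts in it, lengthwise
- tape: roll of grey tape lying flat, 52 mm across, 18 mm high, between the cartons; bystander, not to be disturbed; origin at the centre of its underside
- vial_a: amber vial 24 mm across, 42 mm high; bystander, not to be disturbed; origin at the centre of its underside
- vial_b: second amber vial, same size; bystander, not to be disturbed; origin at the centre of its underside
- syringe_cup: steel cup 64 mm across at the rim, full of syringes, 130 mm high in all; bystander, not to be disturbed; origin at the centre of its underside
- sanitiser: white bottle 60 mm across, 150 mm high; bystander, not to be disturbed; origin at the centre of its underside
- swab_jar: white jar 70 mm across, 75 mm high; bystander, not to be disturbed; origin at the centre of its underside
Things that resemble listed ones, but are neither listed nor needed, are in the scene too. What is shaped like the carton4 but blue is not meant. What is shaped like the carton0 but yellow is not meant.

How it is judged:
By the outcome, as a careful person would: the job done as asked, in the order asked, and still so for the second after the job is handed in, with the robot touching nothing.
Of carton0, carton1, carton2, carton3, carton4 only 3 to 5 are there at a start; the rules pass over those that are not, and their reading is None.
At some moment in a run one of carton0, carton1, carton2, carton3, carton4 may be knocked a few centimetres aside while the robot is not near it.
It also fails if it takes over 210 s, if anything falls off the work surface, if the arm or the gripper's body presses on something with over 40 N, if the wrist force passes 120 N, or if a joint passes its speed limit or range.

## Working session

There is one attempt and no reset: what is moved stays moved. The work goes in short steps, Python scripts to look and compute and a tool call to move; the robot and the scene stay as the last step left them, time stands still between calls to the robot, and variables do not carry over. Pictures are saved under pics/ and viewed, and the job is handed in when it is done.

Besides the shell and the picture viewer there is one more tool, called after "Request:" by a JSON object that holds its "method" and its "body", one argument or row to a line. arm_command: Moves the arm, as the interface text tells. Its arguments: {"type":"object","properties":{"steps":{"type":"array","items":{"type":"array","items":{"type":"number"}}},"squeeze":{"type":"number"}},"required":["steps"]}

```bash
ls; mkdir -p pics; python3 - <<'E'
from station import env
import cv2
s=env.get_state(); print(s); print(env.hold_point_z)
for n in("scene","top","wrist"):
    p,d=env.camera(n); cv2.imwrite(f"pics/{n}0.png",p[:,:,::-1]); i=env.camera_info(n); print(n,i["K"],i["extrinsics"])
E
```

```text
pics
{'time_s': 0.0, 'joints': array([ 1.18428703,  0.60014763, -0.00251877,  1.60016143,  0.00177234,
        0.94290929, -0.07977167]), 'joint_vel': array([-0.00095356,  0.00102958, -0.00162503,  0.00060256,  0.00093134,
       -0.00184529,  0.00082652]), 'joint_torque': array([-7.38812705e-04, -7.76449656e+01,  1.56412829e+00, -2.58010679e+01,
        1.22245954e-02,  9.05597582e-03,  4.07925222e-05]), 'tcp_pos': array([ 0.22085975, -0.6900209 ,  0.23038978]), 'ee_rot': array([-3.10240598e+00, -4.84538355e-01,  6.08172627e-04]), 'contact_force': array([-0.47831045,  0.76312615, -0.16911823]), 'ft_torque': array([ 0.01095938, -0.00197768,  0.01851882]), 'grip_width': 0.08567552215851934}
0.0187
scene [[513.19394698   0.         324.90904285]
 [  0.         513.19394698 201.43270107]
 [  0.           0.           1.        ]] [[ 0.43219774  0.65773392 -0.61692074  1.34094784]
 [ 0.90169647 -0.32445255  0.28578668 -0.39493578]
 [-0.01218992 -0.67979161 -0.73330401  1.00768463]
 [ 0.          0.          0.          1.        ]]
top [[508.1805057    0.         318.85744776]
 [  0.         508.1805057  198.95111458]
 [  0.           0.           1.        ]] [[-0.00808614 -0.98685129  0.16142843  0.28495151]
 [-0.99983219  0.0106327   0.01491746 -0.0390275 ]
 [-0.01643773 -0.16128072 -0.98677167  1.52973137]
 [ 0.          0.          0.          1.        ]]
wrist [[318.13891581   0.         321.67373088]
 [  0.         318.13891581 193.46087409]
 [  0.           0.           1.        ]] [[ 0.30420942 -0.91248986 -0.2735304   0.29077259]
 [-0.95260428 -0.29179197 -0.08603794 -0.66874532]
 [-0.00130523  0.28673978 -0.95800762  0.37363896]
 [ 0.          0.          0.          1.        ]]
```

View pics/scene0.png

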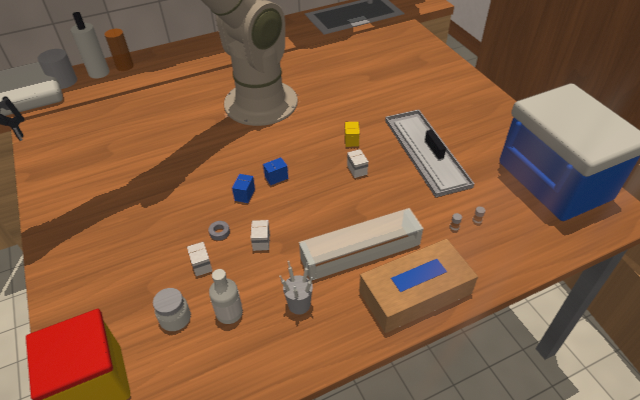

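View pics/top0.png

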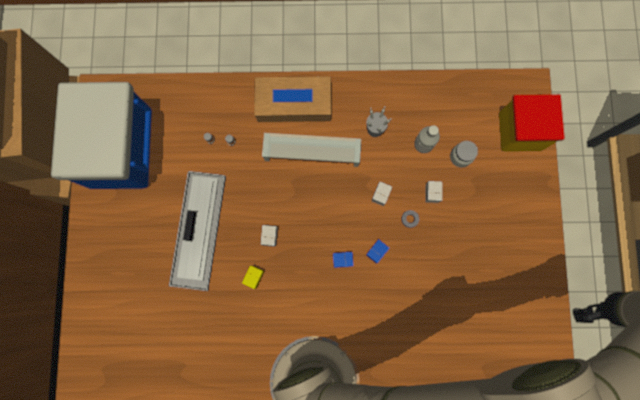

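View pics/wrist0.png

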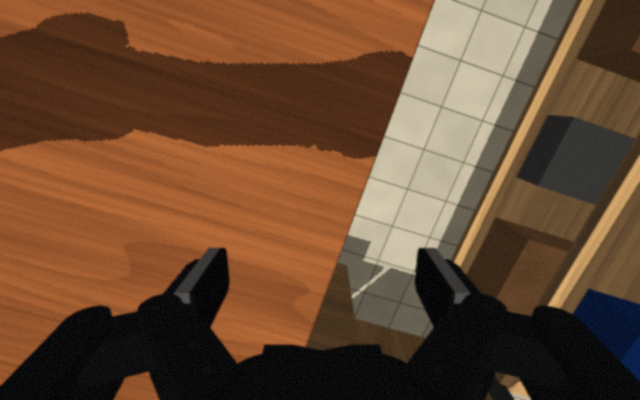

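The top view shows three white cartons (px 269,236; 382,193; 435,190), the bay (312,149), tray (198,230), tape (411,219), vials (208,137; 229,140), and yellow and blue look-alikes. Next I'll measure positions.

```bash
cat > h.py <<'E'
from station import env
import numpy as np, cv2
from scipy.spatial.transform import Rotation as R
def cloud(n):
    s=env.get_state(); i=env.camera_info(n); p,d=env.camera(n); K=i["K"];T=np.array(i["extrinsics"])
    v,u=np.mgrid[0:400,0:640]
    P=np.stack([(u-K[0][2])/K[0][0]*d,(v-K[1][2])/K[1][1]*d,d],-1)@T[:3,:3].T+T[:3,3]
    return p,d,P,i
def proj(i,X):
    T=np.array(i["extrinsics"]);X=np.atleast_2d(X); c=(X-T[:3,3])@T[:3,:3]; q=c@np.array(i["K"]).T
    return q[:,:2]/q[:,2:]
def st():
    s=env.get_state(); m=R.from_rotvec(s["ee_rot"]).as_matrix()
    print("t",round(s["time_s"],2),"tcp",s["tcp_pos"].round(4),"x",m[:,0].round(3),"y",m[:,1].round(3),"z",m[:,2].round(3),"F",s["contact_force"].round(1),"g",round(s["grip_width"],4))
    return s,m
def rects(P,p,zlo,zhi,white=True,minn=20):
    hsv=cv2.cvtColor(p,cv2.COLOR_RGB2HSV)
    z=P[...,2]; m=((z>zlo)&(z<zhi)&(P[...,0]>.25)&(P[...,0]<1.2))
    if white: m&=hsv[...,1]<70
    m=m.astype(np.uint8)
    n,l,s,c=cv2.connectedComponentsWithStats(m,connectivity=4)
    out=[]
    for k in range(1,n):
        if s[k,4]<minn: continue
        q=P[l==k]; r=cv2.minAreaRect((q[:,:2]*1000).astype(np.float32))
        out.append((c[k].round(0),s[k,4],np.array(r[0]).round(1),np.array(r[1]).round(1),round(r[2],1),q[:,2].mean().round(4)))
    return out
E
python3 - <<'E'
from h import *
for n in("top","scene"):
    p,d,P,i=cloud(n)
    m=(P[...,0]>.4)&(P[...,0]<.8)&(abs(P[...,1])<.3); print(n,"table z",np.percentile(P[...,2][m],[5,25,50]))
    for r in rects(P,p,.035,.075): print(r)
    for t in("carton0","bay","bay_stop","straightedge","edge_l","edge_r","blade_mid","tray","tape","vial_a","syringe_cup","sanitiser","swab_jar"):
        print(t,[(round(x["p"],2),np.round(x["position"],3).tolist()) for x in env.look_for(t,n)][:6])
E
```

```text
top table z [-0.00494056 -0.00131728  0.00147782]
(array([376., 124.]), np.int32(291), array([ 753.1, -190.5]), array([59.3, 60.4]), 58.2, np.float64(0.0678))
(array([207., 136.]), np.int32(41), array([725.2, 321.8]), array([20.3, 19.2]), 82.9, np.float64(0.0427))
(array([311., 148.]), np.int32(2220), array([680.6,   5.6]), array([289.1,  71.7]), 85.5, np.float64(0.0631))
(array([229., 138.]), np.int32(37), array([718.9, 256.6]), array([17.1, 19.7]), 49.0, np.float64(0.042))
(array([422., 146.]), np.int32(83), array([ 685.4, -328.2]), array([53.8, 18.8]), 61.6, np.float64(0.0552))
(array([464., 148.]), np.int32(41), array([ 670.3, -449.3]), array([34.4, 27.1]), 7.4, np.float64(0.0726))
(array([463., 156.]), np.int32(227), array([ 653.9, -445.7]), array([64.8, 47.4]), 75.6, np.float64(0.06))
(array([434., 191.]), np.int32(284), array([ 550.1, -357.3]), array([41.7, 56.8]), 87.1, np.float64(0.0489))
(array([382., 192.]), np.int32(258), array([ 545.6, -202.1]), array([39.4, 57.1]), 66.0, np.float64(0.0501))
(array([188., 225.]), np.int32(234), array([455. , 368.7]), array([23.4, 89.2]),
[... 2441 characters left out ...]
0.61, [0.437, 0.121, 0.038]), (0.61, [0.561, -0.21, 0.049])]
bay [(0.63, [0.698, -0.006, 0.058])]
bay_stop [(0.89, [0.7, -0.008, 0.062])]
straightedge [(0.69, [0.471, 0.347, 0.01]), (0.53, [0.56, -0.208, 0.052]), (0.3, [0.701, -0.007, 0.062])]
edge_l [(0.82, [0.473, 0.345, 0.014])]
edge_r [(0.82, [0.473, 0.345, 0.014])]
blade_mid [(0.65, [0.471, 0.342, 0.008])]
tray [(0.84, [0.471, 0.324, 0.006]), (0.7, [0.696, -0.009, 0.064])]
tape [(0.59, [0.474, -0.292, 0.014]), (0.28, [0.474, 0.346, 0.012])]
vial_a [(0.71, [0.728, 0.25, 0.029]), (0.71, [0.764, -0.198, 0.071])]
syringe_cup [(0.83, [0.763, -0.195, 0.072])]
sanitiser [(0.75, [0.721, -0.348, 0.088])]
swab_jar [(0.71, [0.682, -0.451, 0.068])]
```

```bash
python3 - <<'E'
import cv2,numpy as np
a=cv2.imread("pics/scene0.png")[190:290,280:440]; b=cv2.imread("pics/top0.png")[115:180,245:380]
a=cv2.resize(a,None,fx=4,fy=4,interpolation=cv2.INTER_CUBIC);b=cv2.resize(b,(640,308//2*2-100),interpolation=cv2.INTER_CUBIC)
b=b[:190]; cv2.imwrite("pics/z0.png",np.vstack([a,b]))
E
```

```text
(no output)
```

View pics/z0.png

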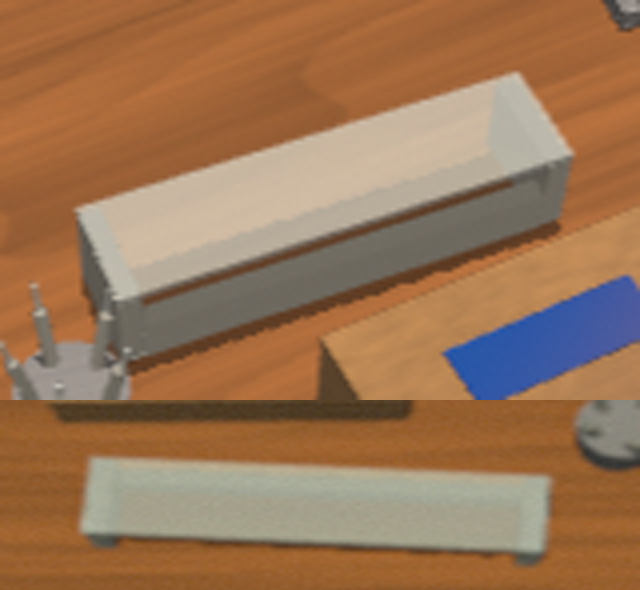

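Request:
{"method": "arm_command", "body": {
  "steps": [
    [0.03, 0, -0.0, 0, 0, 0, 0.085],
    [0.06, 0, 0, 0, 0, 0, 0.085],
    [0.06, 0, 0, 0, 0, 0, 0.085],
    [0.06, 0, 0, 0, 0, 0, 0.085]
  ]
}}

```text
time_s: 2.05
tcp_pos: [0.4227, -0.6259, 0.2314]
ee_rot: [3.104, 0.484, 0.0]
contact_force: [0.6, -1.2, 0.4]
grip_width: 0.0849
```

```bash
cat >> h.py <<'E'
def go(x,y,z,yaw=None,nmax=0.055):
    """yaw: of tool y, deg"""
    s,m=st(); d=m.T@(np.array([x,y,z])-s["tcp_pos"]); n=int(np.ceil(np.linalg.norm(d)/nmax))
    print("shift tool",d.round(4),"n",n,"each",(d/n).round(4))
    cy=np.degrees(np.arctan2(m[1,1],m[0,1]))
    print("tilt: tool z",m[:,2].round(4),"yawy",cy.round(2))
    if yaw is not None:
        t=-((yaw-cy+180)%360-180); k=int(np.ceil(abs(t)/10)) or 1; print("turn z",round(t,2),"n",k,"each",round(t/k,2))
        # if turning is done first
        c,sn=np.cos(np.radians(t)),np.sin(np.radians(t)); Rz=np.array([[c,-sn,0],[sn,c,0],[0,0,1]])
        print(" after turn shift",(Rz.T@d).round(4),"each",(Rz.T@d/n).round(4))
    print("joints",s["joints"].round(2))
E
python3 -c "
from h import *
go(.55,-.36,.22,-3)"
```

```text
t 2.05 tcp [ 0.4227 -0.6259  0.2314] x [0.952 0.305 0.   ] y [ 0.305 -0.952  0.   ] z [ 0. -0. -1.] F [ 0.6 -1.2  0.4] g 0.0849
shift tool [ 0.2023 -0.2145  0.0113] n 6 each [ 0.0337 -0.0357  0.0019]
tilt: tool z [ 1.e-04 -2.e-04 -1.e+00] yawy -72.27
turn z -69.27 n 7 each -9.9
 after turn shift [0.2722 0.1132 0.0113] each [0.0454 0.0189 0.0019]
joints [ 0.9   0.64  0.    1.52 -0.    0.98 -0.36]
```

Request:
{"method": "arm_command", "body": {
  "steps": [
    [0.0337, -0.0357, 0.002, 0, 0, 0, 0.085],
    [0.0337, -0.0357, 0.002, 0, 0, 0, 0.085],
    [0.0337, -0.0357, 0.002, 0, 0, 0, 0.085],
    [0.0337, -0.0357, 0.002, 0, 0, 0, 0.085],
    [0.0337, -0.0357, 0.002, 0, 0, 0, 0.085],
    [0.0337, -0.0357, 0.002, 0, 0, 0, 0.085],
    [0, 0, 0, 0, 0, -9.9, 0.085],
    [0, 0, 0, 0, 0, -9.9, 0.085],
    [0, 0, 0, 0, 0, -9.9, 0.085],
    [0, 0, 0, 0, 0, -9.9, 0.085],
    [0, 0, 0, 0, 0, -9.9, 0.085],
    [0, 0, 0, 0, 0, -9.9, 0.085],
    [0, 0, 0, 0, 0, -9.9, 0.085],
    [0, 0, 0, 0, 0, 0, 0.085]
  ]
}}

```text
time_s: 3.8
tcp_pos: [0.5481, -0.3611, 0.2192]
ee_rot: [-2.279, -2.162, -0.0]
contact_force: [1.0, 0.4, -1.0]
grip_width: 0.0847
```

```bash
cat >> h.py <<'E'
def look(tag,zlo=.035,zhi=.065):
    p,d,P,i=cloud("wrist"); cv2.imwrite(f"pics/{tag}.png",p[:,:,::-1])
    for r in rects(P,p,zlo,zhi,minn=300): print(r)
    return p,d,P,i
E
python3 -c "
from h import *
st(); look('w1')"
```

```text
t 3.8 tcp [ 0.5481 -0.3611  0.2192] x [0.053 0.999 0.   ] y [ 0.999 -0.053  0.   ] z [ 0.  0. -1.] F [ 1.   0.4 -1. ] g 0.0847
(array([309.,  13.]), np.int32(1760), array([ 542.7, -210.1]), array([30.2, 55.6]), 66.4, np.float64(0.0494))
(array([455., 138.]), np.int32(678), array([ 682.5, -334. ]), array([54.2, 17.3]), 69.8, np.float64(0.0508))
(array([322., 171.]), np.int32(2250), array([ 548.6, -360. ]), array([39.8, 55.5]), 87.2, np.float64(0.05))
(array([420., 234.]), np.int32(1088), array([ 653.7, -440.1]), array([66.3, 37.9]), 32.0, np.float64(0.0492))
```

View pics/w1.png

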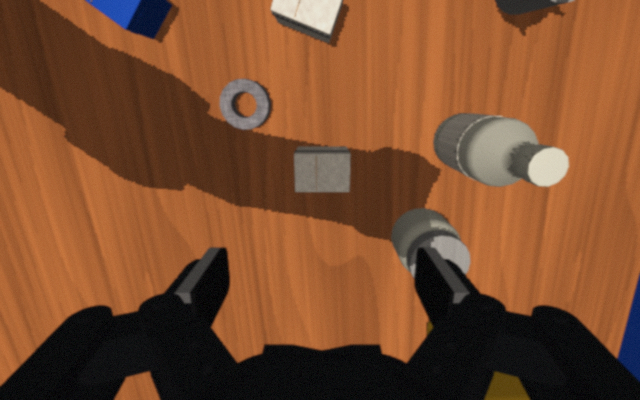

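The wrist view shows carton C at px (322,171), with its 56 mm side along the jaw axis. Descending to grasp it.

Request:
{"method": "arm_command", "body": {
  "steps": [
    [0.001, 0.0005, 0.05, 0, 0, 0, 0.085],
    [0, 0, 0.05, 0, 0, 0, 0.085],
    [0, 0, 0.05, 0, 0, 0, 0.085],
    [0, 0, 0.03, 0, 0, 0, 0.085],
    [0, 0, 0.02, 0, 0, 0, 0.085],
    [0, 0, 0.007, 0, 0, 0, 0.085],
    [0, 0, 0, 0, 0, 0, 0.04],
    [0, 0, 0, 0, 0, 0, 0.04],
    [0, 0, 0, 0, 0, 0, 0.04],
    [0, 0, 0, 0, 0, 0, 0.04],
    [0, 0, 0, 0, 0, 0, 0.04],
    [0, 0, 0, 0, 0, 0, 0.04]
  ],
  "squeeze": 25
}}

```text
time_s: 5.35
tcp_pos: [0.5494, -0.3603, 0.0135]
ee_rot: [2.277, 2.162, 0.001]
contact_force: [-0.5, -0.1, 7.2]
grip_width: 0.0554
```

```bash
python3 - <<'E'
from h import *
bc=np.array([.681,.0046]); 
for yaw in(-4.3,):
    a=np.radians(yaw); bx=np.array([np.cos(a),np.sin(a)]); by=np.array([-bx[1],bx[0]]); f=bc-.036*bx
    print("front",f, [ (f-.058*bx+l*by).round(4) for l in(-.042,0,.042)])
go(.587,-.030,.10,-4.3)
E
```

```text
front [0.64510134 0.00729923] [array([ 0.5841, -0.0302]), array([0.5873, 0.0116]), array([0.5904, 0.0535])]
t 5.35 tcp [ 0.5494 -0.3603  0.0135] x [ 0.052  0.999 -0.001] y [ 0.999 -0.052  0.002] z [ 0.001 -0.001 -1.   ] F [-0.5 -0.1  7.2] g 0.0554
shift tool [ 0.3317  0.0206 -0.0868] n 7 each [ 0.0474  0.0029 -0.0124]
tilt: tool z [ 0.0015 -0.001  -1.    ] yawy -2.97
turn z 1.33 n 1 each 1.33
 after turn shift [ 0.3321  0.0129 -0.0868] each [ 0.0474  0.0018 -0.0124]
joints [ 0.64  0.8  -0.23  1.89  0.36  0.49  0.11]
```

Request:
{"method": "arm_command", "body": {
  "steps": [
    [0, 0, -0.03, 0, 0, 0, 0.04],
    [0, 0, -0.05, 0, 0, 0, 0.04],
    [0.0474, 0.003, -0.006, 0, 0, 0, 0.04],
    [0.0474, 0.003, 0, 0, 0, 0, 0.04],
    [0.0474, 0.003, 0, 0, 0, 0, 0.04],
    [0.0474, 0.003, 0, 0, 0, 0, 0.04],
    [0.0474, 0.002, 0, 0, 0, 0, 0.04],
    [0.0474, 0.002, 0, 0, 0, 0, 0.04],
    [0.0474, 0.002, 0, 0, 0, 1.33, 0.04],
    [0, 0, 0, 0, 0, 0, 0.04],
    [0, 0, 0, 0, 0, 0, 0.04]
  ]
}}

```text
time_s: 6.72
tcp_pos: [0.5838, -0.0298, 0.0984]
ee_rot: [2.302, 2.137, -0.001]
contact_force: [-0.3, -0.5, -1.6]
grip_width: 0.0561
```

```bash
python3 - <<'E'
from h import *
go(.5841,-.0302,.014,-4.3)
p,d,P,i=look('w2')
z=P[...,2]; m=(z>.05)&(z<.08)&(P[...,0]>.6)&(P[...,0]<.8)
q=P[m][:,:2]; r=cv2.minAreaRect((q*1000).astype(np.float32)); print("bay",r)
E
```

```text
t 6.72 tcp [ 0.5838 -0.0298  0.0984] x [ 0.074  0.997 -0.001] y [ 0.997 -0.074  0.   ] z [-0.    -0.001 -1.   ] F [-0.3 -0.5 -1.6] g 0.0561
shift tool [-0.0004  0.0004  0.0844] n 2 each [-0.0002  0.0002  0.0422]
tilt: tool z [-0.e+00 -6.e-04 -1.e+00] yawy -4.25
turn z 0.05 n 1 each 0.05
 after turn shift [-0.0004  0.0004  0.0844] each [-0.0002  0.0002  0.0422]
joints [ 0.11  0.62 -0.22  2.02  0.26  0.53 -0.38]
(array([491., 138.]), np.int32(36985), array([679.9,  -5.4]), array([175.5,  73.2]), 85.6, np.float64(0.0634))
bay ((712.445556640625, -32.392059326171875), (225.57955932617188, 142.1056671142578), 85.6951675415039)
```

View pics/w2.png

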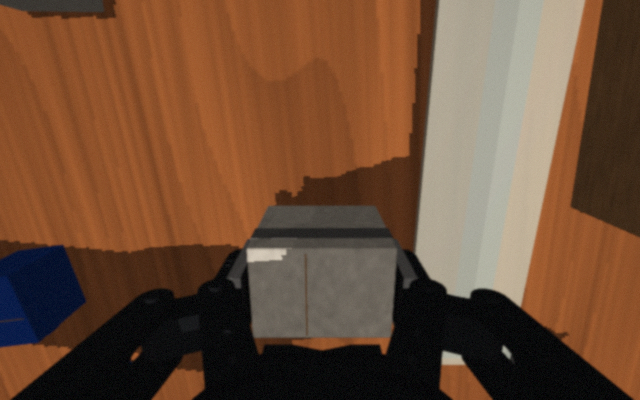

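Request:
{"method": "arm_command", "body": {
  "steps": [
    [-0.0004, 0.0004, 0.03, 0, 0, 0, 0.04],
    [0, 0, 0.03, 0, 0, 0, 0.04],
    [0, 0, 0.015, 0, 0, 0, 0.04],
    [0, 0, 0.0055, 0, 0, 0, 0.04],
    [0, 0, 0.0035, 0, 0, 0, 0.04],
    [0, 0, 0, 0, 0, 0, 0.04],
    [0, 0, 0, 0, 0, 0, 0.07],
    [0, 0, 0, 0, 0, 0, 0.07],
    [0, 0, 0, 0, 0, 0, 0.07],
    [0, 0, -0.02, 0, 0, 0, 0.07],
    [0, 0, -0.04, 0, 0, 0, 0.07],
    [0, 0, -0.05, 0, 0, 0, 0.085],
    [0, 0, -0.05, 0, 0, 0, 0.085],
    [0, 0, -0.01, 0, 0, 0, 0.085]
  ]
}}

```text
time_s: 8.52
tcp_pos: [0.5857, -0.0298, 0.1877]
ee_rot: [2.3, 2.134, 0.006]
contact_force: [0.2, -0.2, -0.8]
grip_width: 0.0851
```

```bash
python3 - <<'E'
from h import *
p,d,P,i=cloud("top")
for r in rects(P,p,.035,.055): print(r)
go(.544,-.204,.20,-24.0)
look('w3')
E
```

```text
(array([207., 136.]), np.int32(42), array([725.5, 320.3]), array([19.8, 19.4]), 48.8, np.float64(0.0419))
(array([229., 138.]), np.int32(39), array([718.3, 253.6]), array([18.2, 20.1]), 83.9, np.float64(0.0427))
(array([420., 146.]), np.int32(36), array([ 685.5, -324.6]), array([48.9, 13.6]), 52.5, np.float64(0.0452))
(array([458., 158.]), np.int32(89), array([ 649.6, -433.8]), array([63.1, 23.6]), 37.9, np.float64(0.0468))
(array([382., 192.]), np.int32(214), array([ 545.6, -202. ]), array([39.5, 56.8]), 66.5, np.float64(0.0493))
(array([188., 224.]), np.int32(221), array([455.6, 370.3]), array([22.8, 88.1]), 83.9, np.float64(0.0478))
(array([268., 235.]), np.int32(259), array([423.4, 133.1]), array([39.4, 56.3]), 84.9, np.float64(0.0495))
t 8.57 tcp [ 0.5854 -0.0299  0.1872] x [0.075 0.997 0.   ] y [ 0.997 -0.075  0.004] z [ 0.004 -0.    -1.   ] F [-0.2  0.3  0.6] g 0.0849
shift tool [-0.1767 -0.0282 -0.0129] n 4 each [-0.0442 -0.007  -0.0032]
tilt: tool z [ 4.5e-03 -2.0e-04 -1.0e+00] yawy -4.3
turn z 19.7 n 2 each 9.85
 after turn shift [-0.1759  0.033  -0.0129] each [-0.044   0.0083 -0.0032]
joints [ 0.15  0.5  -0.28  1.96  0.21  0.71 -0.33]
(array([102.,  14.]), np.int32(2300), array([420.6, 121.4]), array([21.7, 57. ]), 85.7, np.float64(0.0487))
(array([430., 130.]), np.int32(23143), array([678.9, -17.9]), array([247.5,  72.8]), 85.7, np.float64(0.0633))
(array([320., 179.]), np.int32(2774), array([584.5, -30. ]), array([40.3, 55.9]), 85.8, np.float64(0.0498))
(array([296., 332.]), np.int32(1480), array([ 546.4, -199.2]), array([31.6, 56.9]), 68.6, np.float64(0.0478))
```

Request:
{"method": "arm_command", "body": {
  "steps": [
    [-0.0442, -0.007, -0.003, 0, 0, 0, 0.085],
    [-0.0442, -0.007, -0.003, 0, 0, 0, 0.085],
    [-0.0442, -0.007, -0.003, 0, 0, 0, 0.085],
    [-0.0442, -0.007, -0.003, 0, 0, 0, 0.085],
    [0, 0, 0, 0, 0, 9.85, 0.085],
    [0, 0, 0, 0, 0, 9.85, 0.085],
    [0, 0, 0, 0, 0, 0, 0.085],
    [0, 0, 0, 0, 0, 0, 0.085]
  ]
}}

```text
time_s: 9.62
tcp_pos: [0.5428, -0.2037, 0.1953]
ee_rot: [-2.63, -1.717, 0.002]
contact_force: [0.9, 0.0, 0.9]
grip_width: 0.0851
```

```bash
python3 - <<'E'
from h import *
look('w4')
go(.5445,-.2035,.0125,-24)
E
```

```text
(array([424.,  27.]), np.int32(5173), array([ 671.4, -116. ]), array([51.1, 72.4]), 85.6, np.float64(0.063))
(array([513.,  74.]), np.int32(911), array([ 730.3, -186.1]), array([51.7, 16.6]), 73.3, np.float64(0.0509))
(array([324., 177.]), np.int32(2582), array([ 544.6, -204.5]), array([39.7, 55.4]), 66.2, np.float64(0.0499))
(array([509., 226.]), np.int32(1156), array([ 692.5, -323.5]), array([56.7, 21.1]), 30.4, np.float64(0.0507))
t 9.68 tcp [ 0.5429 -0.2037  0.1955] x [ 0.403  0.915 -0.   ] y [ 0.915 -0.403 -0.001] z [-0.001  0.    -1.   ] F [-0.4 -0.3  0. ] g 0.0851
shift tool [0.0009 0.0016 0.183 ] n 4 each [0.0002 0.0004 0.0458]
tilt: tool z [-1.2e-03  3.0e-04 -1.0e+00] yawy -23.77
turn z 0.23 n 1 each 0.23
 after turn shift [0.0009 0.0016 0.183 ] each [0.0002 0.0004 0.0458]
joints [ 0.4   0.48 -0.19  1.96  0.14  0.72 -0.29]
```

Request:
{"method": "arm_command", "body": {
  "steps": [
    [0.0002, 0.002, 0.05, 0, 0, 0.23, 0.085],
    [0, 0, 0.05, 0, 0, 0, 0.085],
    [0, 0, 0.05, 0, 0, 0, 0.085],
    [0, 0, 0.025, 0, 0, 0, 0.085],
    [0, 0, 0.008, 0, 0, 0, 0.085],
    [0, 0, 0, 0, 0, 0, 0.04],
    [0, 0, 0, 0, 0, 0, 0.04],
    [0, 0, 0, 0, 0, 0, 0.04],
    [0, 0, 0, 0, 0, 0, 0.04],
    [0, 0, 0, 0, 0, 0, 0.04],
    [0, 0, 0, 0, 0, 0, 0.04],
    [0, 0, -0.03, 0, 0, 0, 0.04],
    [0, 0, -0.06, 0, 0, 0, 0.04]
  ]
}}

```text
time_s: 11.3
tcp_pos: [0.5439, -0.2042, 0.1027]
ee_rot: [-2.635, -1.705, 0.004]
contact_force: [1.2, 0.7, -1.4]
grip_width: 0.0556
```

Request:
{"method": "arm_command", "body": {
  "steps": [
    [0.043, -0.0096, 0, 0, 0, 0, 0.04],
    [0.043, -0.0096, 0, 0, 0, 0, 0.04],
    [0.043, -0.0096, 0, 0, 0, 0, 0.04],
    [0.043, -0.0096, 0, 0, 0, 0, 0.04],
    [0.043, -0.0096, 0, 0, 0, 0, 0.04],
    [0, 0, 0, 0, 0, -9.85, 0.04],
    [0, 0, 0, 0, 0, -9.85, 0.04],
    [0, 0, 0, 0, 0, 0, 0.04],
    [0, 0, 0, 0, 0, 0, 0.04]
  ]
}}

```text
time_s: 12.42
tcp_pos: [0.5894, 0.0108, 0.1034]
ee_rot: [2.312, 2.127, 0.0]
contact_force: [0.1, -0.5, -0.6]
grip_width: 0.0558
```

```bash
python3 - <<'E'
from h import *
go(.5873,.0116,.014,-4.3)
look('w5')
E
```

```text
t 12.43 tcp [0.5894 0.0108 0.1034] x [0.083 0.997 0.   ] y [ 0.997 -0.083  0.   ] z [ 0.  0. -1.] F [ 0.1 -0.5 -0.6] g 0.0558
shift tool [ 0.0006 -0.0022  0.0894] n 2 each [ 0.0003 -0.0011  0.0447]
tilt: tool z [ 1.e-04  0.e+00 -1.e+00] yawy -4.75
turn z -0.45 n 1 each -0.45
 after turn shift [ 0.0007 -0.0022  0.0894] each [ 0.0003 -0.0011  0.0447]
joints [ 0.03  0.61 -0.22  2.01  0.25  0.54 -0.44]
(array([37., 39.]), np.int32(5594), array([428.5, 130.5]), array([40.4, 44.7]), 85.0, np.float64(0.0484))
(array([481., 136.]), np.int32(35532), array([682.7,  35.8]), array([177.3,  73.3]), 85.4, np.float64(0.0634))
(array([459., 380.]), np.int32(1509), array([ 677.2, -122.5]), array([26.5, 60. ]), 30.1, np.float64(0.0634))
```

View pics/w5.png

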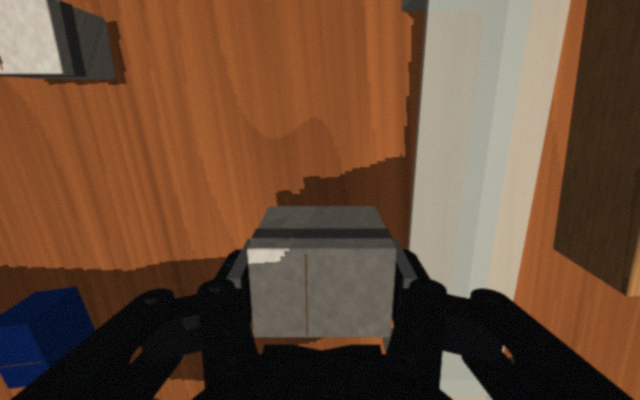

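Request:
{"method": "arm_command", "body": {
  "steps": [
    [0.0012, -0.0022, 0.03, 0, 0, -0.45, 0.04],
    [0, 0, 0.03, 0, 0, 0, 0.04],
    [0, 0, 0.018, 0, 0, 0, 0.04],
    [0, 0, 0.008, 0, 0, 0, 0.04],
    [0, 0, 0.004, 0, 0, 0, 0.04],
    [0, 0, 0, 0, 0, 0, 0.04],
    [0, 0, 0, 0, 0, 0, 0.07],
    [0, 0, 0, 0, 0, 0, 0.07],
    [0, 0, 0, 0, 0, 0, 0.07],
    [0, 0, -0.02, 0, 0, 0, 0.07],
    [0, 0, -0.04, 0, 0, 0, 0.07],
    [0, 0, -0.05, 0, 0, 0, 0.085],
    [0, 0, -0.05, 0, 0, 0, 0.085],
    [0, 0, -0.01, 0, 0, 0, 0.085]
  ]
}}

```text
time_s: 14.22
tcp_pos: [0.5888, 0.0125, 0.1867]
ee_rot: [2.297, 2.139, 0.007]
contact_force: [0.6, 0.2, -0.8]
grip_width: 0.0848
```

```bash
python3 - <<'E'
from h import *
look('w6')
p,d,P,i=cloud("top")
for r in rects(P,p,.035,.055): print(r)
go(.4235,.132,.20,-4.6)
E
```

```text
(array([428., 143.]), np.int32(24970), array([680.4,   3.1]), array([290.6,  72.7]), 85.7, np.float64(0.0633))
(array([108.,  55.]), np.int32(4172), array([421.9, 131. ]), array([40.2, 57.5]), 85.0, np.float64(0.0495))
(array([319., 200.]), np.int32(5157), array([586.2,  -8.8]), array([81.8, 55.6]), 85.8, np.float64(0.05))
(array([207., 136.]), np.int32(43), array([725.1, 319.6]), array([19.8, 19.4]), 45.4, np.float64(0.0425))
(array([229., 138.]), np.int32(39), array([717.7, 255.3]), array([17.4, 19.6]), 45.5, np.float64(0.0418))
(array([422., 147.]), np.int32(35), array([ 682.9, -328.5]), array([49.4, 13.6]), 64.6, np.float64(0.0437))
(array([459., 158.]), np.int32(93), array([ 647.8, -438.8]), array([64.6, 30.4]), 52.2, np.float64(0.0461))
(array([188., 225.]), np.int32(224), array([454.9, 370.1]), array([22.4, 88.8]), 84.5, np.float64(0.048))
(array([268., 235.]), np.int32(248), array([423.5, 132.8]), array([39.9, 56.4]), 85.7, np.float64(0.0494))
t 14.32 tcp [0.5879 0.0123 0.1844] x [0.071 0.997 0.   ] y [ 0.997 -0.071  0.002] z [ 0.002  0.    -1.   ] F [ 0.3  0.1 -1.3] g 0.0847
shift tool [ 0.1077 -0.1724 -0.016 ] n 4 each [ 0.0269 -0.0431 -0.004 ]
tilt: tool z [ 0.0024  0.     -1.    ] yawy -4.08
turn z 0.52 n 1 each 0.52
 after turn shift [ 0.1061 -0.1734 -0.016 ] each [ 0.0265 -0.0433 -0.004 ]
joints [ 0.07  0.5  -0.27  1.95  0.2   0.71 -0.39]
```

Request:
{"method": "arm_command", "body": {
  "steps": [
    [0.0269, -0.0431, -0.002, 0, 0, 0, 0.085],
    [0.0269, -0.0431, 0, 0, 0, 0, 0.085],
    [0.0269, -0.0431, 0, 0, 0, 0, 0.085],
    [0.0269, -0.0431, 0, 0, 0, 0.5, 0.085],
    [0, 0, 0, 0, 0, 0, 0.085],
    [0, 0, 0, 0, 0, 0, 0.085]
  ]
}}

```text
time_s: 15.08
tcp_pos: [0.423, 0.1318, 0.1844]
ee_rot: [-2.307, -2.132, 0.002]
contact_force: [0.1, 0.7, 0.5]
grip_width: 0.0853
```

```bash
python3 - <<'E'
from h import *
look('w7')
go(.423,.132,.0125,-4.6)
E
```

```text
(array([606., 242.]), np.int32(12506), array([682.4,  38.9]), array([218.6,  74. ]), 85.8, np.float64(0.0626))
(array([320., 180.]), np.int32(2762), array([421.2, 131.7]), array([39.8, 55.6]), 85.0, np.float64(0.0498))
(array([498., 280.]), np.int32(2195), array([586.7,   6.9]), array([51.5, 57.8]), 85.5, np.float64(0.0486))
t 15.12 tcp [0.4235 0.1315 0.1845] x [ 0.08   0.997 -0.001] y [ 0.997 -0.08  -0.001] z [-0.001 -0.    -1.   ] F [-0.3  1.1 -0.7] g 0.085
shift tool [ 0.0005 -0.0003  0.172 ] n 4 each [ 0.0001 -0.0001  0.043 ]
tilt: tool z [-9.e-04 -4.e-04 -1.e+00] yawy -4.6
turn z 0.0 n 1 each 0.0
 after turn shift [ 0.0005 -0.0003  0.172 ] each [ 0.0001 -0.0001  0.043 ]
joints [-0.21  0.35 -0.29  2.26  0.19  0.55 -0.72]
```

Request:
{"method": "arm_command", "body": {
  "steps": [
    [0.0003, -0.001, 0.05, 0, 0, 0, 0.085],
    [0, 0, 0.05, 0, 0, 0, 0.085],
    [0, 0, 0.045, 0, 0, 0, 0.085],
    [0, 0, 0.02, 0, 0, 0, 0.085],
    [0, 0, 0.007, 0, 0, 0, 0.085],
    [0, 0, 0, 0, 0, 0, 0.04],
    [0, 0, 0, 0, 0, 0, 0.04],
    [0, 0, 0, 0, 0, 0, 0.04],
    [0, 0, 0, 0, 0, 0, 0.04],
    [0, 0, 0, 0, 0, 0, 0.04],
    [0, 0, 0, 0, 0, 0, 0.04],
    [0, 0, -0.03, 0, 0, 0, 0.04],
    [0, 0, -0.06, 0, 0, 0, 0.04],
    [-0.016, 0.0437, 0, 0, 0, 0, 0.04],
    [-0.016, 0.0437, 0, 0, 0, 0, 0.04],
    [-0.016, 0.0437, 0, 0, 0, 0, 0.04],
    [-0.016, 0.0437, 0, 0, 0, -0.3, 0.04],
    [0, 0, 0, 0, 0, 0, 0.04],
    [0, 0, 0, 0, 0, 0, 0.04]
  ]
}}

```text
time_s: 17.5
tcp_pos: [0.5904, 0.0549, 0.1031]
ee_rot: [-2.301, -2.137, 0.002]
contact_force: [-0.6, 0.1, -0.6]
grip_width: 0.0554
```

```bash
python3 - <<'E'
from h import *
go(.5904,.0548,.014,-4.3)
E
```

```text
t 17.5 tcp [0.5904 0.0549 0.1031] x [ 0.074  0.997 -0.   ] y [ 0.997 -0.074 -0.002] z [-0.002  0.    -1.   ] F [-0.6  0.1 -0.6] g 0.0554
shift tool [-0.      0.0002  0.0891] n 2 each [-0.      0.0001  0.0445]
tilt: tool z [-0.0018  0.     -1.    ] yawy -4.26
turn z 0.04 n 1 each 0.04
 after turn shift [-0.      0.0002  0.0891] each [-0.      0.0001  0.0445]
joints [ 0.21  0.68 -0.6   1.98  0.61  0.67 -0.86]
```

Request:
{"method": "arm_command", "body": {
  "steps": [
    [0, 0, 0.03, 0, 0, 0, 0.04],
    [0, 0, 0.03, 0, 0, 0, 0.04],
    [0, 0, 0.018, 0, 0, 0, 0.04],
    [0, 0, 0.008, 0, 0, 0, 0.04],
    [0, 0, 0.0035, 0, 0, 0, 0.04],
    [0, 0, 0, 0, 0, 0, 0.04],
    [0, 0, 0, 0, 0, 0, 0.07],
    [0, 0, 0, 0, 0, 0, 0.07],
    [0, 0, 0, 0, 0, 0, 0.07],
    [0, 0, -0.02, 0, 0, 0, 0.07],
    [0, 0, -0.04, 0, 0, 0, 0.07],
    [0, 0, -0.05, 0, 0, 0, 0.085],
    [0, 0, -0.05, 0, 0, 0, 0.085],
    [0, 0, -0.01, 0, 0, 0, 0.085]
  ]
}}

```text
time_s: 19.25
tcp_pos: [0.5927, 0.0554, 0.1886]
ee_rot: [2.3, 2.135, 0.007]
contact_force: [-1.2, -0.3, -0.9]
grip_width: 0.0851
```

```bash
python3 - <<'E'
from h import *
look('w8')
go(.4545,.369,.20,-96.0)
E
```

```text
(array([421., 188.]), np.int32(20380), array([680.2,   3.1]), array([289.4,  72.6]), 85.6, np.float64(0.0633))
(array([319., 219.]), np.int32(7250), array([588. ,  12.5]), array([124.8,  55.9]), 85.1, np.float64(0.0501))
t 19.3 tcp [0.5925 0.055  0.1879] x [0.074 0.997 0.   ] y [ 0.997 -0.074  0.004] z [ 0.004  0.    -1.   ] F [ 0.9 -0.1  1.1] g 0.0851
shift tool [ 0.3028 -0.1609 -0.0126] n 7 each [ 0.0433 -0.023  -0.0018]
tilt: tool z [ 4.4e-03  1.0e-04 -1.0e+00] yawy -4.27
turn z 91.73 n 10 each 9.17
 after turn shift [-0.17   -0.2979 -0.0126] each [-0.0243 -0.0426 -0.0018]
joints [ 0.28  0.58 -0.69  1.92  0.5   0.82 -0.76]
```

View pics/w8.png

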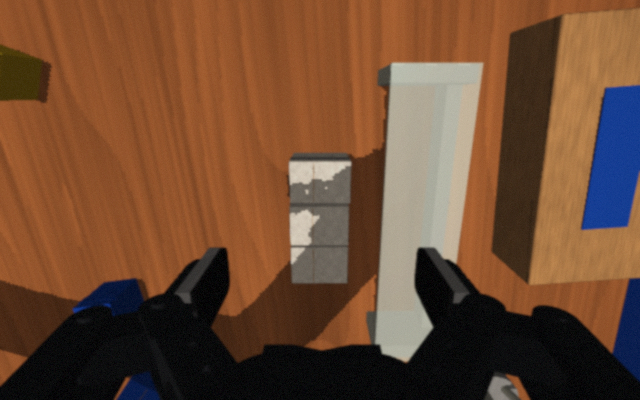

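Request:
{"method": "arm_command", "body": {
  "steps": [
    [0.0433, -0.023, -0.003, 0, 0, 0, 0.085],
    [0.0433, -0.023, -0.003, 0, 0, 0, 0.085],
    [0.0433, -0.023, -0.003, 0, 0, 0, 0.085],
    [0.0433, -0.023, -0.003, 0, 0, 0, 0.085],
    [0.0433, -0.023, 0, 0, 0, 0, 0.085],
    [0.0433, -0.023, 0, 0, 0, 0, 0.085],
    [0.0433, -0.023, 0, 0, 0, 0, 0.085],
    [0, 0, 0, 0, 0, 9.17, 0.085],
    [0, 0, 0, 0, 0, 9.17, 0.085],
    [0, 0, 0, 0, 0, 9.17, 0.085],
    [0, 0, 0, 0, 0, 9.17, 0.085],
    [0, 0, 0, 0, 0, 9.17, 0.085],
    [0, 0, 0, 0, 0, 9.17, 0.085],
    [0, 0, 0, 0, 0, 0, 0.085]
  ]
}}

```text
time_s: 21.05
tcp_pos: [0.4528, 0.3687, 0.1954]
ee_rot: [3.028, 0.834, -0.002]
contact_force: [0.2, 0.2, 0.5]
grip_width: 0.0849
```

```bash
python3 - <<'E'
from h import *
look('w9',.02,.06)
go(.4545,.369,.20,-96.0)
E
```

```text
(array([312., 191.]), np.int32(1291), array([446.6, 368.8]), array([20.1, 76.8]), 83.2, np.float64(0.0476))
(array([629., 219.]), np.int32(850), array([570.7,  60.7]), array([64.3, 31.2]), 47.1, np.float64(0.032))
t 21.1 tcp [0.4529 0.3688 0.1955] x [ 0.858  0.514 -0.002] y [ 0.514 -0.858  0.   ] z [-0.001 -0.001 -1.   ] F [-0.1 -0.2 -0.9] g 0.085
shift tool [ 0.0015  0.0006 -0.0045] n 1 each [ 0.0015  0.0006 -0.0045]
tilt: tool z [-0.0012 -0.0012 -1.    ] yawy -59.05
turn z 36.95 n 4 each 9.24
 after turn shift [ 0.0016 -0.0004 -0.0045] each [ 0.0016 -0.0004 -0.0045]
joints [-0.48  0.5  -0.43  1.94  0.3   0.76 -2.11]
```

Request:
{"method": "arm_command", "body": {
  "steps": [
    [0, 0, 0, 0, 0, 9.24, 0.085],
    [0, 0, 0, 0, 0, 9.24, 0.085],
    [0, 0, 0, 0, 0, 9.24, 0.085],
    [0, 0, 0, 0, 0, 9.24, 0.085],
    [0, 0, 0, 0, 0, 0, 0.085],
    [0, 0, 0, 0, 0, 0, 0.085]
  ]
}}

```text
time_s: 21.85
tcp_pos: [0.4532, 0.3689, 0.1958]
ee_rot: [3.137, -0.165, -0.001]
contact_force: [0.7, 0.4, 0.2]
grip_width: 0.0848
```

```bash
python3 - <<'E'
from h import *
p,d,P,i=look('w10',.03,.06)
go(.4545,.369,.20,-96.0)
m=(P[...,2]>.033)&(P[...,2]<.06)&(abs(P[...,0]-.45)<.07)&(abs(P[...,1]-.37)<.05)
print(cv2.minAreaRect((P[m][:,:2]*1000).astype(np.float32)),P[m].mean(0))
E
```

```text
(array([322., 184.]), np.int32(1520), array([453.6, 367.6]), array([19.7, 89.1]), 83.6, np.float64(0.0493))
t 21.9 tcp [0.4533 0.3689 0.1958] x [ 0.994 -0.106 -0.001] y [-0.106 -0.994  0.   ] z [-0.001 -0.    -1.   ] F [-0.2 -0.3 -0.4] g 0.0848
shift tool [ 0.0012 -0.0002 -0.0042] n 1 each [ 0.0012 -0.0002 -0.0042]
tilt: tool z [-8.e-04 -4.e-04 -1.e+00] yawy -96.08
turn z -0.08 n 1 each -0.08
 after turn shift [ 0.0012 -0.0002 -0.0042] each [ 0.0012 -0.0002 -0.0042]
joints [-0.62  0.48 -0.23  1.95  0.16  0.73 -2.62]
((453.6210632324219, 367.6103515625), (19.716320037841797, 89.12712860107422), 83.61487579345703) [0.4563998  0.36756295 0.04921992]
```

View pics/w10.png

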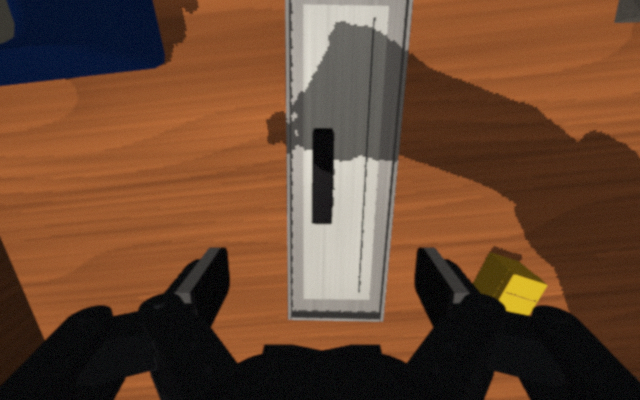

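Request:
{"method": "arm_command", "body": {
  "steps": [
    [0.001, 0.0012, 0.03, 0, 0, 0, 0.06],
    [0, 0, 0.04, 0, 0, 0, 0.06],
    [0, 0, 0.04, 0, 0, 0, 0.06],
    [0, 0, 0.02, 0, 0, 0, 0.06],
    [0, 0, 0, 0, 0, 0, 0.06],
    [0, 0, 0, 0, 0, 0, 0.06]
  ],
  "squeeze": 25
}}

```text
time_s: 22.65
tcp_pos: [0.4545, 0.3679, 0.0666]
ee_rot: [-3.136, 0.17, 0.0]
contact_force: [-0.2, 0.5, -0.5]
grip_width: 0.06
```

```bash
python3 - <<'E'
from h import *
go(.4545,.368,.018,-96.4)
E
```

```text
t 22.65 tcp [0.4545 0.3679 0.0666] x [ 0.994 -0.108 -0.   ] y [-0.108 -0.994 -0.001] z [-0.     0.001 -1.   ] F [-0.2  0.5 -0.5] g 0.06
shift tool [-0.     -0.0001  0.0486] n 1 each [-0.     -0.0001  0.0486]
tilt: tool z [-1.e-04  5.e-04 -1.e+00] yawy -96.21
turn z 0.19 n 1 each 0.19
 after turn shift [-0.     -0.0001  0.0486] each [-0.     -0.0001  0.0486]
joints [-0.7   0.66 -0.12  2.04  0.17  0.45 -2.62]
```

Request:
{"method": "arm_command", "body": {
  "steps": [
    [0, 0, 0.025, 0, 0, 0, 0.06],
    [0, 0, 0.015, 0, 0, 0, 0.06],
    [0, 0, 0.0075, 0, 0, 0, 0.06],
    [0, 0, 0, 0, 0, 0, 0.01],
    [0, 0, 0, 0, 0, 0, 0.01],
    [0, 0, 0, 0, 0, 0, 0.01],
    [0, 0, 0, 0, 0, 0, 0.01],
    [0, 0, 0, 0, 0, 0, 0.01],
    [0, 0, 0, 0, 0, 0, 0.01]
  ],
  "squeeze": 80
}}

```text
time_s: 23.78
tcp_pos: [0.4545, 0.368, 0.0193]
ee_rot: [-3.136, 0.171, -0.001]
contact_force: [-0.5, -0.0, 6.8]
grip_width: 0.0189
```

```bash
python3 - <<'E'
from h import *
s,m=st();print(s["joints"].round(3),s["ft_torque"].round(2))
E
```

```text
t 23.77 tcp [0.4545 0.368  0.0193] x [ 0.994 -0.109  0.   ] y [-0.109 -0.994 -0.001] z [ 0.     0.001 -1.   ] F [-0.5 -0.   6.8] g 0.0189
[-0.721  0.736 -0.085  2.062  0.167  0.349 -2.62 ] [-0.05  0.15  0.07]
```

Request:
{"method": "arm_command", "body": {
  "steps": [
    [0, 0, -0.01, 0, 0, 0, 0.01],
    [0, 0, -0.02, 0, 0, 0, 0.01],
    [0, 0, -0.035, 0, 0, 0, 0.01],
    [0, 0, -0.035, 0, 0, 0, 0.01],
    [0, 0, 0, 0, 0, 0, 0.01],
    [0, 0, 0, 0, 0, 0, 0.01]
  ]
}}

```text
time_s: 24.52
tcp_pos: [0.4538, 0.3671, 0.1179]
ee_rot: [3.136, -0.171, -0.002]
contact_force: [-0.7, -0.2, -5.3]
grip_width: 0.019
```

```bash
python3 - <<'E'
from h import *
go(.482,.03,.12,-4.4)
p,d,P,i=look('w11',.03,.06)
p,d,P,i=cloud("scene"); cv2.imwrite("pics/s1.png",p[:,:,::-1])
E
```

```text
t 24.52 tcp [0.4538 0.3671 0.1179] x [ 0.994 -0.109 -0.001] y [-0.109 -0.994  0.001] z [-0.001 -0.001 -1.   ] F [-0.7 -0.2 -5.3] g 0.019
shift tool [ 0.0647  0.332  -0.0018] n 7 each [ 0.0092  0.0474 -0.0003]
tilt: tool z [-1.2e-03 -9.0e-04 -1.0e+00] yawy -96.24
turn z -91.84 n 10 each -9.18
 after turn shift [-0.3339  0.054  -0.0018] each [-0.0477  0.0077 -0.0003]
joints [-0.69  0.58 -0.13  2.02  0.13  0.55 -2.59]
```

View pics/s1.png

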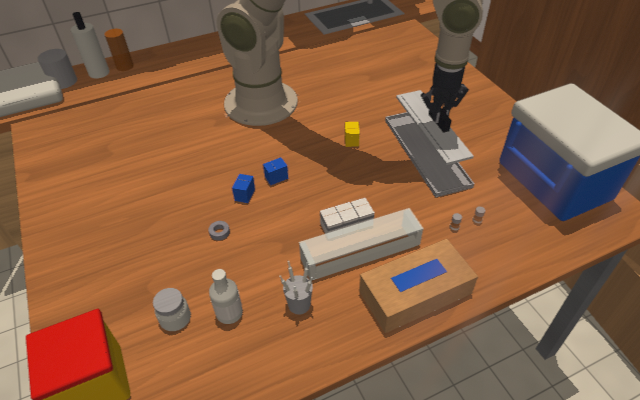

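View pics/w11.png

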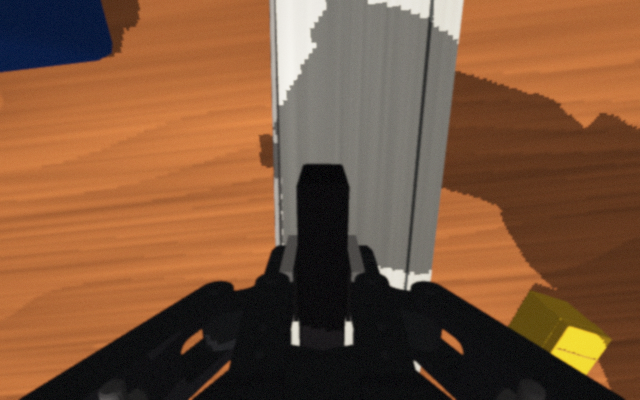

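The straightedge is held level and the row stays intact. I'll carry it over and turn it.

Request:
{"method": "arm_command", "body": {
  "steps": [
    [0.004, 0.02, -0.003, 0, 0, 0, 0.01],
    [0.008, 0.039, 0, 0, 0, 0, 0.01],
    [0.008, 0.039, 0, 0, 0, 0, 0.01],
    [0.008, 0.039, 0, 0, 0, 0, 0.01],
    [0.008, 0.039, 0, 0, 0, 0, 0.01],
    [0.008, 0.039, 0, 0, 0, 0, 0.01],
    [0.008, 0.039, 0, 0, 0, 0, 0.01],
    [0.008, 0.039, 0, 0, 0, 0, 0.01],
    [0.005, 0.039, 0, 0, 0, 0, 0.01]
  ]
}}

```text
time_s: 25.75
tcp_pos: [0.4821, 0.0281, 0.121]
ee_rot: [3.136, -0.172, -0.002]
contact_force: [0.6, -1.0, -4.0]
grip_width: 0.019
```

Request:
{"method": "arm_command", "body": {
  "steps": [
    [0, 0, 0, 0, 0, -5, 0.01],
    [0, 0, 0, 0, 0, -9, 0.01],
    [0, 0, 0, 0, 0, -9, 0.01],
    [0, 0, 0, 0, 0, -9, 0.01],
    [0, 0, 0, 0, 0, -9, 0.01],
    [0, 0, 0, 0, 0, -9, 0.01],
    [0, 0, 0, 0, 0, -9, 0.01],
    [0, 0, 0, 0, 0, -9, 0.01],
    [0, 0, 0, 0, 0, -9, 0.01],
    [0, 0, 0, 0, 0, -9, 0.01],
    [0, 0, 0, 0, 0, -5.84, 0.01],
    [0, 0, 0, 0, 0, 0, 0.01],
    [0, 0, 0, 0, 0, 0, 0.01]
  ]
}}

```text
time_s: 27.38
tcp_pos: [0.4823, 0.0299, 0.1212]
ee_rot: [-2.308, -2.131, 0.002]
contact_force: [-0.2, 0.2, -4.4]
grip_width: 0.019
```

```bash
python3 - <<'E'
from h import *
go(.482,.019,.05,-4.4)
p,d,P,i=look('w12',.04,.07)
p,d,P,i=cloud("top"); cv2.imwrite("pics/t12.png",p[:,:,::-1])
E
```

```text
t 27.38 tcp [0.4823 0.0299 0.1212] x [ 0.08   0.997 -0.001] y [ 0.997 -0.08  -0.001] z [-0.001 -0.    -1.   ] F [-0.2  0.2 -4.4] g 0.019
shift tool [-0.0108  0.0007  0.0712] n 2 each [-0.0054  0.0003  0.0356]
tilt: tool z [-1.3e-03 -5.0e-04 -1.0e+00] yawy -4.57
turn z -0.17 n 1 each -0.17
 after turn shift [-0.0108  0.0006  0.0712] each [-0.0054  0.0003  0.0356]
joints [ 0.27  0.56 -0.64  2.22  0.64  0.56 -0.93]
(array([600., 212.]), np.int32(26345), array([679.7,   2.2]), array([285.4,  73.7]), 85.9, np.float64(0.063))
(array([475., 206.]), np.int32(11550), array([590. ,  11.8]), array([125.1,  52.7]), 85.0, np.float64(0.0502))
```

View pics/w12.png

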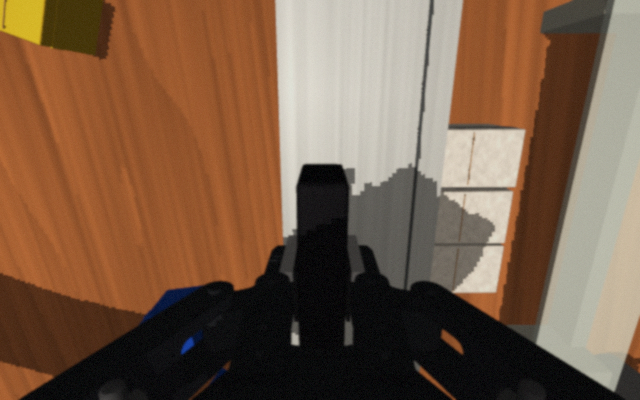

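View pics/t12.png

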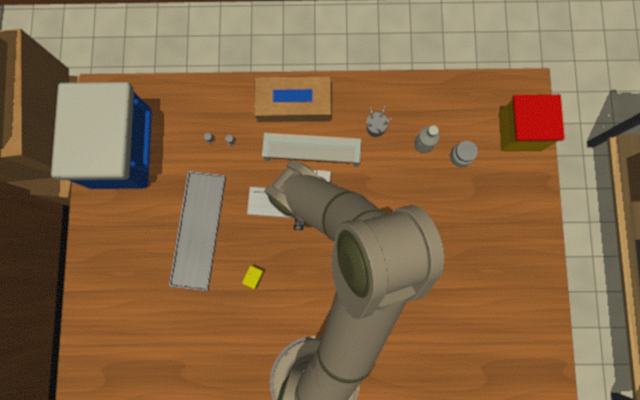

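Request:
{"method": "arm_command", "body": {
  "steps": [
    [-0.0054, 0.0003, 0.03, 0, 0, -0.2, 0.01],
    [-0.0054, 0, 0.03, 0, 0, 0, 0.01],
    [0, 0, 0.025, 0, 0, 0, 0.01],
    [0, 0, 0.01, 0, 0, 0, 0.01],
    [0, 0, 0.006, 0, 0, 0, 0.01],
    [0, 0, 0.003, 0, 0, 0, 0.01],
    [0, 0, 0, 0, 0, 0, 0.01],
    [0, 0, 0, 0, 0, 0, 0.01]
  ]
}}

```text
time_s: 28.48
tcp_pos: [0.4825, 0.0197, 0.018]
ee_rot: [2.301, 2.138, 0.0]
contact_force: [-1.5, -0.4, -4.8]
grip_width: 0.0189
```

```bash
python3 - <<'E'
from h import *
go(.482,.019,.0153,-4.37)
E
```

```text
t 28.48 tcp [0.4825 0.0197 0.018 ] x [ 0.073  0.997 -0.   ] y [ 0.997 -0.073  0.   ] z [ 0. -0. -1.] F [-1.5 -0.4 -4.8] g 0.0189
shift tool [-0.0007 -0.0004  0.0027] n 1 each [-0.0007 -0.0004  0.0027]
tilt: tool z [ 3.e-04 -1.e-04 -1.e+00] yawy -4.21
turn z 0.16 n 1 each 0.16
 after turn shift [-0.0007 -0.0004  0.0027] each [-0.0007 -0.0004  0.0027]
joints [ 0.1   0.71 -0.37  2.28  0.93  0.3  -1.17]
```

Request:
{"method": "arm_command", "body": {
  "steps": [
    [0, 0, 0.0015, 0, 0, 0.16, 0.01],
    [0, 0, 0.001, 0, 0, 0, 0.01],
    [0, 0, 0.0007, 0, 0, 0, 0.01],
    [0, 0, 0, 0, 0, 0, 0.01],
    [0, 0, 0, 0, 0, 0, 0.01]
  ]
}}

```text
time_s: 29.1
tcp_pos: [0.4823, 0.0197, 0.0152]
ee_rot: [2.304, 2.135, 0.0]
contact_force: [-2.3, -0.7, 12.8]
grip_width: 0.0186
```

```bash
python3 - <<'E'
from h import *
go(.587,.0115,.0153,-4.37)
p,d,P,i=cloud("wrist"); cv2.imwrite("pics/w13.png",p[:,:,::-1])
E
```

```text
t 29.1 tcp [0.4823 0.0197 0.0152] x [ 0.076  0.997 -0.001] y [ 0.997 -0.076  0.001] z [ 0.001 -0.001 -1.   ] F [-2.3 -0.7 12.8] g 0.0186
shift tool [-0.0002  0.105  -0.    ] n 2 each [-0.0001  0.0525 -0.    ]
tilt: tool z [ 7.e-04 -7.e-04 -1.e+00] yawy -4.36
turn z 0.01 n 1 each 0.01
 after turn shift [-0.0002  0.105  -0.    ] each [-0.0001  0.0525 -0.    ]
joints [ 0.09  0.72 -0.36  2.28  0.94  0.29 -1.18]
```

View pics/w13.png

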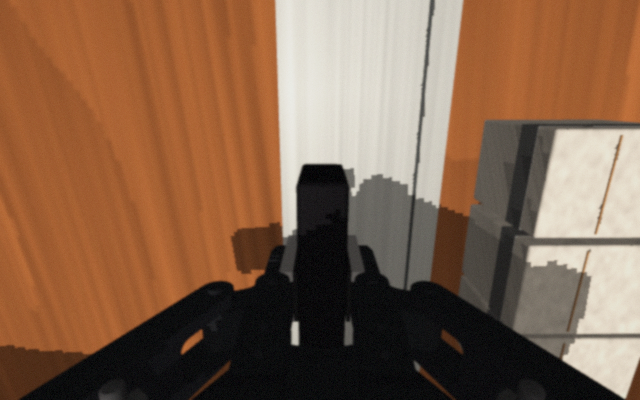

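Request:
{"method": "arm_command", "body": {
  "steps": [
    [0, 0.002, -0.0004, 0, 0, 0, 0.01],
    [0, 0.005, 0, 0, 0, 0, 0.01],
    [0, 0.005, 0, 0, 0, 0, 0.01],
    [0, 0.004, 0, 0, 0, 0, 0.01],
    [0, 0.003, 0, 0, 0, 0, 0.01],
    [0, 0.003, 0, 0, 0, 0, 0.01],
    [0, 0.003, 0, 0, 0, 0, 0.01],
    [0, 0.004, 0, 0, 0, 0, 0.01],
    [0, 0.005, 0, 0, 0, 0, 0.01],
    [0, 0.005, 0, 0, 0, 0, 0.01],
    [0, 0.005, 0, 0, 0, 0, 0.01]
  ]
}}

```text
time_s: 30.52
tcp_pos: [0.5221, 0.0164, 0.0152]
ee_rot: [-2.301, -2.135, 0.008]
contact_force: [-15.2, 0.8, 16.4]
grip_width: 0.019
```

```bash
python3 - <<'E'
from h import *
go(.587,.0115,.0153,-4.37)
p,d,P,i=cloud("wrist"); cv2.imwrite("pics/w14.png",p[:,:,::-1])
p,d,P,i=cloud("scene"); cv2.imwrite("pics/s14.png",cv2.resize(p[180:300,260:460,::-1],(800,480)))
E
```

```text
t 30.52 tcp [0.5221 0.0164 0.0152] x [ 0.075  0.997 -0.002] y [ 0.997 -0.075 -0.005] z [-0.005 -0.002 -1.   ] F [-15.2   0.8  16.4] g 0.019
shift tool [-0.      0.065  -0.0004] n 2 each [-0.      0.0325 -0.0002]
tilt: tool z [-0.0054 -0.0019 -1.    ] yawy -4.28
turn z 0.09 n 1 each 0.09
 after turn shift [ 0.0001  0.065  -0.0004] each [ 0.      0.0325 -0.0002]
joints [ 0.16  0.75 -0.44  2.19  0.86  0.4  -1.07]
```

View pics/w14.png

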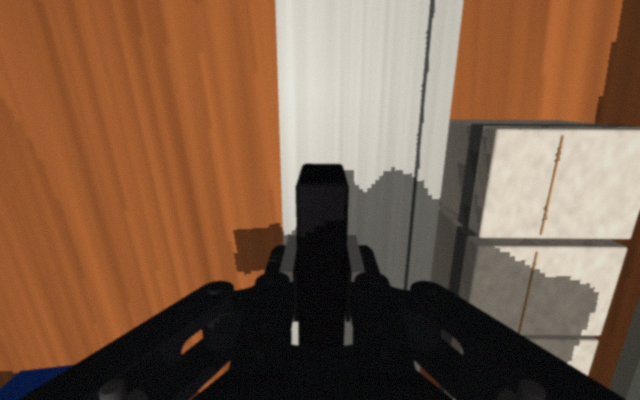

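View pics/s14.png

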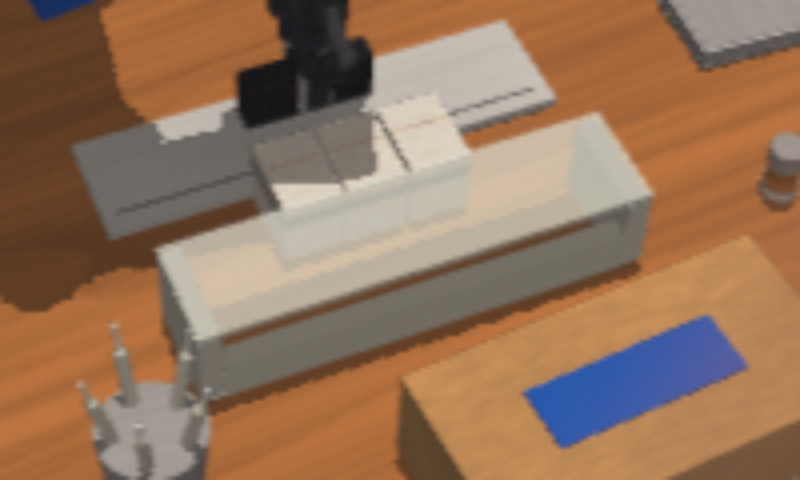

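Request:
{"method": "arm_command", "body": {
  "steps": [
    [0, 0.002, -0.0006, 0, 0, 0, 0.01],
    [0, 0.005, 0, 0, 0, 0, 0.01],
    [0, 0.005, 0, 0, 0, 0, 0.01],
    [0, 0.005, 0, 0, 0, 0, 0.01],
    [0, 0.005, 0, 0, 0, 0, 0.01],
    [0, 0.005, 0, 0, 0, 0, 0.01],
    [0, 0.005, 0, 0, 0, 0, 0.01],
    [0, 0.005, 0, 0, 0, 0, 0.01],
    [0, 0.004, 0, 0, 0, 0, 0.01],
    [0, 0.003, 0, 0, 0, 0, 0.01]
  ]
}}

```text
time_s: 31.88
tcp_pos: [0.5686, 0.013, 0.0153]
ee_rot: [-2.303, -2.135, 0.004]
contact_force: [-8.5, -0.4, 6.5]
grip_width: 0.0191
```

```bash
python3 - <<'E'
from h import *
go(.587,.0115,.0153,-4.37)
E
```

```text
t 31.88 tcp [0.5686 0.013  0.0153] x [ 0.076  0.997 -0.001] y [ 0.997 -0.076 -0.003] z [-0.003 -0.001 -1.   ] F [-8.5 -0.4  6.5] g 0.0191
shift tool [-0.0001  0.0185 -0.0001] n 1 each [-0.0001  0.0185 -0.0001]
tilt: tool z [-2.8e-03 -9.0e-04 -1.0e+00] yawy -4.35
turn z 0.02 n 1 each 0.02
 after turn shift [-0.0001  0.0185 -0.0001] each [-0.0001  0.0185 -0.0001]
joints [ 0.21  0.78 -0.5   2.08  0.81  0.48 -0.98]
```

Continuing more slowly towards the walls.

Request:
{"method": "arm_command", "body": {
  "steps": [
    [0, 0.003, 0, 0, 0, 0, 0.01],
    [0, 0.003, 0, 0, 0, 0, 0.01],
    [0, 0.003, 0, 0, 0, 0, 0.01],
    [0, 0.002, 0, 0, 0, 0, 0.01],
    [0, 0.0015, 0, 0, 0, 0, 0.01],
    [0, 0.0015, 0, 0, 0, 0, 0.01]
  ]
}}

```text
time_s: 32.62
tcp_pos: [0.5824, 0.012, 0.0153]
ee_rot: [-2.303, -2.135, 0.004]
contact_force: [-8.0, 0.6, 5.4]
grip_width: 0.0187
```

Request:
{"method": "arm_command", "body": {
  "steps": [
    [0, 0.001, 0, 0, 0, 0, 0.01],
    [0, 0.001, 0, 0, 0, 0, 0.01]
  ]
}}

```text
time_s: 32.88
tcp_pos: [0.5843, 0.0118, 0.0153]
ee_rot: [-2.303, -2.135, 0.004]
contact_force: [-7.0, -0.1, 5.5]
grip_width: 0.019
```

Request:
{"method": "arm_command", "body": {
  "steps": [
    [0, 0.001, 0, 0, 0, 0, 0.01],
    [0, 0.001, 0, 0, 0, 0, 0.01]
  ]
}}

```text
time_s: 33.12
tcp_pos: [0.586, 0.0116, 0.0153]
ee_rot: [-2.303, -2.135, 0.005]
contact_force: [-11.0, 1.3, 8.7]
grip_width: 0.019
```

Request:
{"method": "arm_command", "body": {
  "steps": [
    [0, 0.0007, 0, 0, 0, 0, 0.01],
    [0, 0, 0, 0, 0, 0, 0.01]
  ]
}}

```text
time_s: 33.38
tcp_pos: [0.5861, 0.0117, 0.0153]
ee_rot: [-2.302, -2.135, 0.006]
contact_force: [-11.4, 0.9, 7.8]
grip_width: 0.0185
```

```bash
python3 - <<'E'
from h import *
s,m=st(); print(s["ft_torque"].round(2))
p,d,P,i=cloud("wrist"); cv2.imwrite("pics/w15.png",p[:,:,::-1])
p,d,P,i=cloud("scene"); cv2.imwrite("pics/s15.png",cv2.resize(p[180:300,260:460,::-1],(800,480)))
E
```

```text
t 33.38 tcp [0.5861 0.0117 0.0153] x [ 0.075  0.997 -0.002] y [ 0.997 -0.075 -0.004] z [-0.004 -0.001 -1.   ] F [-11.4   0.9   7.8] g 0.0185
[0.24 2.01 0.09]
```

View pics/w15.png

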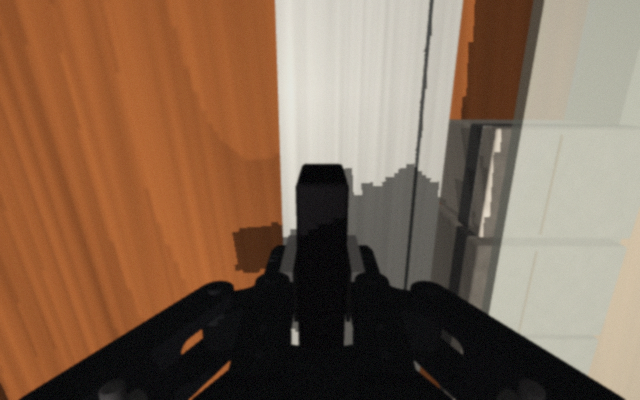

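View pics/s15.png

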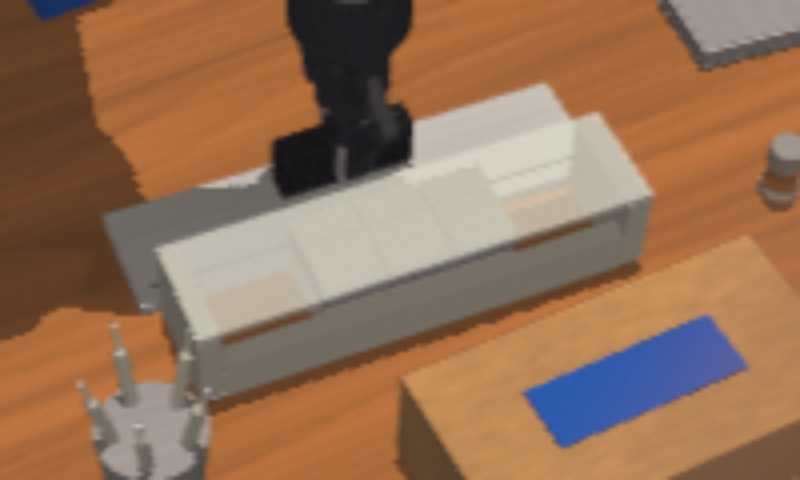

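Request:
{"method": "arm_command", "body": {
  "steps": [
    [0, 0.001, 0, 0, 0, 0, 0.01],
    [0, 0.0005, 0, 0, 0, 0, 0.01]
  ]
}}

```text
time_s: 33.72
tcp_pos: [0.5865, 0.0114, 0.0154]
ee_rot: [-2.301, -2.135, 0.009]
contact_force: [-16.6, 0.2, 13.7]
grip_width: 0.019
```

Request:
{"method": "arm_command", "body": {
  "steps": [
    [0, 0.001, 0, 0, 0, 0, 0.01],
    [0, 0, 0, 0, 0, 0, 0.01]
  ]
}}

```text
time_s: 33.98
tcp_pos: [0.5868, 0.0112, 0.0154]
ee_rot: [-2.3, -2.135, 0.01]
contact_force: [-17.0, 0.4, 15.0]
grip_width: 0.0186
```

```bash
python3 - <<'E'
from h import *
s,m=st(); print(s["ft_torque"].round(2)); print(np.degrees(np.arctan2(m[1,1],m[0,1])))
p,d,P,i=cloud("wrist"); cv2.imwrite("pics/w16.png",p[:,:,::-1])
p,d,P,i=cloud("top"); a=cv2.resize(p[120:200,240:380,::-1],(800,456),interpolation=cv2.INTER_CUBIC); cv2.imwrite("pics/t16.png",a)
# bay corners predicted with yaw -4.37 centre
bc=np.array([.6803,.004]);a=np.radians(-4.37);bx=np.array([np.cos(a),np.sin(a)]);by=np.array([-bx[1],bx[0]])
o=s["tcp_pos"][:2]; print("lead edge to front plane mm",1000*(bx@(bc-.036*bx-o)-.058),"lat",1000*by@(o-bc))
E
```

```text
t 33.98 tcp [0.5868 0.0112 0.0154] x [ 0.074  0.997 -0.003] y [ 0.997 -0.074 -0.007] z [-0.007 -0.002 -1.   ] F [-17.    0.4  15. ] g 0.0186
[0.31 3.08 0.43]
-4.2554001248402065
lead edge to front plane mm -0.2388528311978444 lat 0.07502414919715505
```

View pics/t16.png

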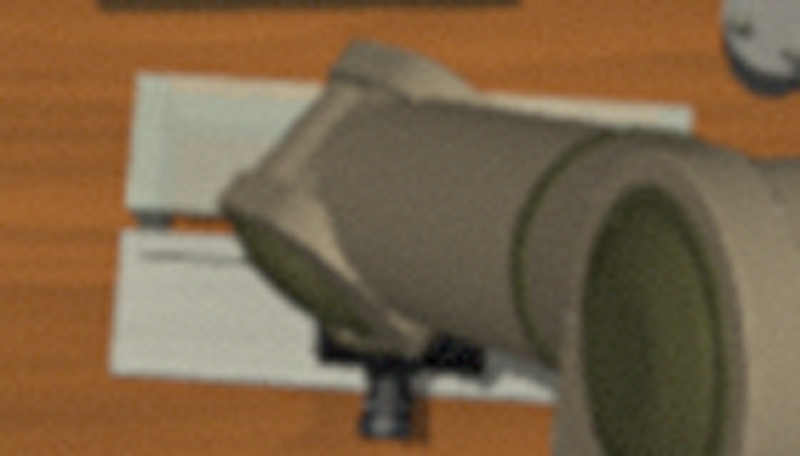

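View pics/w16.png

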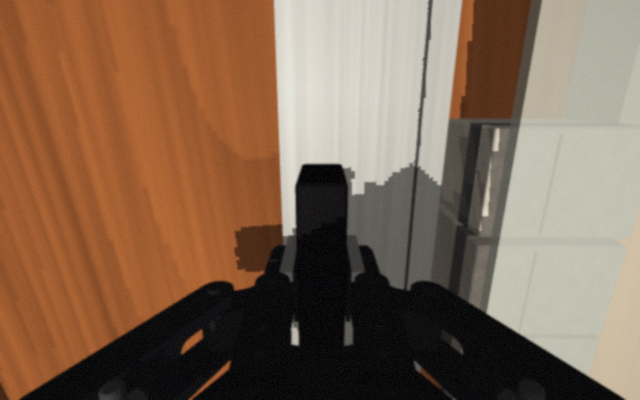

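Request:
{"method": "arm_command", "body": {
  "steps": [
    [0, 0.0005, 0, -0.4, 0, 0, 0.01],
    [0, 0.0005, 0, -0.3, 0, 0, 0.01],
    [0, 0, 0, 0, 0, 0, 0.01]
  ]
}}

```text
time_s: 34.45
tcp_pos: [0.5869, 0.0112, 0.0153]
ee_rot: [2.298, 2.134, 0.0]
contact_force: [-18.8, 1.3, 16.2]
grip_width: 0.0188
```

```bash
python3 - <<'E'
from h import *
s,m=st(); print(s["ft_torque"].round(2)); print(np.degrees(np.arctan2(m[1,1],m[0,1])))
E
```

```text
t 34.45 tcp [0.5869 0.0112 0.0153] x [ 0.074  0.997 -0.004] y [ 0.997 -0.074  0.004] z [ 0.004 -0.004 -1.   ] F [-18.8   1.3  16.2] g 0.0188
[0.32 4.4  0.38]
-4.2544245481346
```

Request:
{"method": "arm_command", "body": {
  "steps": [
    [0, 0, 0, 0.4, 0, 0, 0.01],
    [0, 0.0005, -0.0003, 0.15, 0, 0, 0.01],
    [0, 0.0005, 0, 0, 0, 0, 0.01],
    [0, 0, 0, 0, 0, 0, 0.01]
  ]
}}

```text
time_s: 34.95
tcp_pos: [0.5869, 0.0112, 0.0154]
ee_rot: [-2.3, -2.136, 0.012]
contact_force: [-22.7, 0.3, 17.5]
grip_width: 0.0189
```

```bash
python3 - <<'E'
from h import *
s,m=st(); print(s["ft_torque"].round(2)); print(np.degrees(np.arctan2(m[1,1],m[0,1])))
p,d,P,i=cloud("scene"); cv2.imwrite("pics/s17.png",cv2.resize(p[190:290,270:430,::-1],(800,500)))
E
```

```text
t 34.95 tcp [0.5869 0.0112 0.0154] x [ 0.074  0.997 -0.004] y [ 0.997 -0.074 -0.007] z [-0.007 -0.003 -1.   ] F [-22.7   0.3  17.5] g 0.0189
[0.55 4.22 0.38]
-4.233457604074211
```

View pics/s17.png

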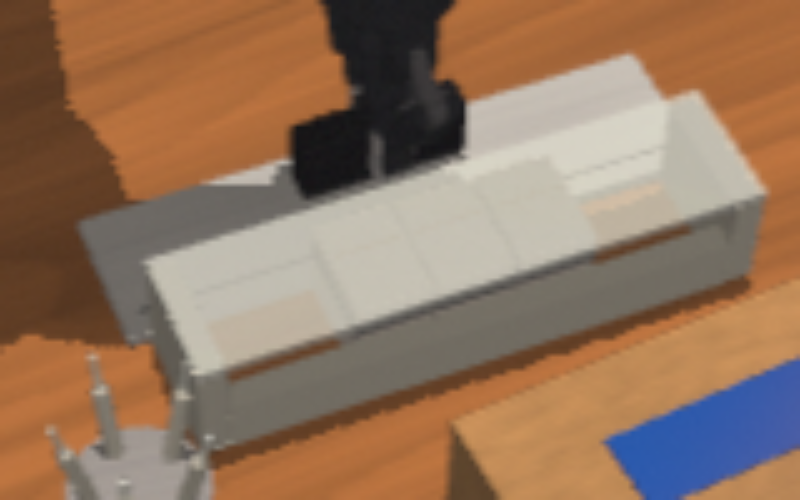

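Request:
{"method": "arm_command", "body": {
  "steps": [
    [0, -0.001, -0.0002, 0.15, 0, 0, 0.01],
    [0, 0, 0, 0, 0, 0, 0.01],
    [0, 0, 0, 0, 0, 0, 0.03],
    [0, 0, 0, 0, 0, 0, 0.035],
    [0, 0, 0, 0, 0, 0, 0.035],
    [0, 0, 0, 0, 0, 0, 0.035]
  ]
}}

```text
time_s: 35.75
tcp_pos: [0.5925, 0.0113, 0.0158]
ee_rot: [2.305, 2.135, -0.0]
contact_force: [-0.1, -0.1, 0.8]
grip_width: 0.0351
```

```bash
python3 - <<'E'
from h import *
go(.5869,.0112,.0155,-4.3)
p,d,P,i=cloud("wrist"); cv2.imwrite("pics/w18.png",p[:,:,::-1])
# plate flatness: points on plate top seen left of the gripper
o=np.array([.5869,.0112]);a=np.radians(-4.3);bx=np.array([np.cos(a),np.sin(a)]);by=np.array([-bx[1],bx[0]])
q=P.reshape(-1,3); u=(q[:,:2]-o)@bx; v=(q[:,:2]-o)@by
for lo,hi in((-.018,-.012),(0,.01),(.02,.03),(.045,.055)):
    m=(u>lo)&(u<hi)&(v>.07)&(v<.14)&(q[:,2]<.03)&(q[:,2]>-.01); print(lo,m.sum(),q[m][:,2].mean().round(4))
E
```

```text
t 35.75 tcp [0.5925 0.0113 0.0158] x [ 0.076  0.997 -0.   ] y [ 0.997 -0.076  0.   ] z [ 0. -0. -1.] F [-0.1 -0.1  0.8] g 0.0351
shift tool [-0.0006 -0.0056  0.0003] n 1 each [-0.0006 -0.0056  0.0003]
tilt: tool z [ 0. -0. -1.] yawy -4.37
turn z -0.07 n 1 each -0.07
 after turn shift [-0.0006 -0.0056  0.0003] each [-0.0006 -0.0056  0.0003]
joints [ 0.23  0.8  -0.52  2.02  0.79  0.52 -0.94]
-0.018 1438 0.0084
0 2378 0.0084
0.02 2398 0.0084
0.045 2387 0.0085
```

View pics/w18.png

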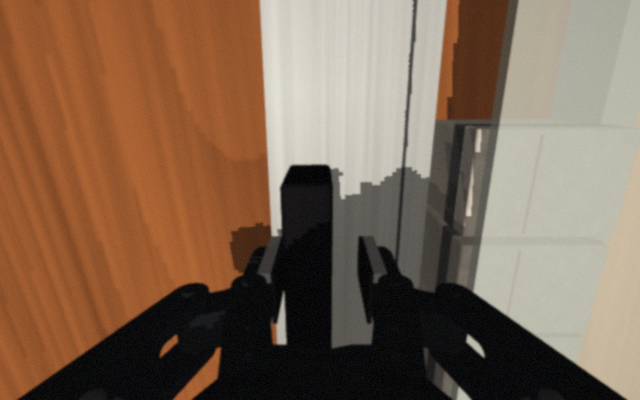

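Request:
{"method": "arm_command", "body": {
  "steps": [
    [-0.0004, -0.003, 0, 0, 0, 0, 0.035],
    [0, -0.0026, 0, 0, 0, 0, 0.035],
    [0, 0, 0, 0, 0, 0, 0.01],
    [0, 0, 0, 0, 0, 0, 0.01],
    [0, 0, 0, 0, 0, 0, 0.01],
    [0, 0, 0, 0, 0, 0, 0.01],
    [0, 0, 0, 0, 0, 0, 0.01],
    [0, -0.002, 0, 0, 0, 0, 0.01],
    [0, -0.005, -0.001, 0, 0, 0, 0.01],
    [0, -0.02, -0.003, 0, 0, 0, 0.01],
    [0, -0.03, -0.01, 0, 0, 0, 0.01],
    [0, -0.03, -0.03, 0, 0, 0, 0.01],
    [0, -0.015, -0.03, 0, 0, 0, 0.01],
    [0, 0, -0.03, 0, 0, 0, 0.01],
    [0, 0, 0, 0, 0, 0, 0.01]
  ],
  "squeeze": 80
}}

```text
time_s: 37.67
tcp_pos: [0.4847, 0.019, 0.1209]
ee_rot: [2.304, 2.134, 0.001]
contact_force: [0.3, 0.5, -4.6]
grip_width: 0.019
```

```bash
python3 - <<'E'
from h import *
go(.484,.019,.12,-96.25)
p,d,P,i=cloud("wrist"); cv2.imwrite("pics/w19.png",p[:,:,::-1])
p,d,P,i=cloud("scene"); cv2.imwrite("pics/s19.png",cv2.resize(p[150:300,240:480,::-1],(800,500)))
E
```

```text
t 37.67 tcp [0.4847 0.019  0.1209] x [ 0.076  0.997 -0.   ] y [ 0.997 -0.076  0.001] z [ 0.001 -0.    -1.   ] F [ 0.3  0.5 -4.6] g 0.019
shift tool [-0.0001 -0.0007  0.0009] n 1 each [-0.0001 -0.0007  0.0009]
tilt: tool z [ 1.5e-03 -2.0e-04 -1.0e+00] yawy -4.39
turn z 91.86 n 10 each 9.19
 after turn shift [-0.0007  0.0001  0.0009] each [-0.0007  0.0001  0.0009]
joints [ 0.3   0.56 -0.65  2.21  0.65  0.56 -0.92]
```

View pics/s19.png

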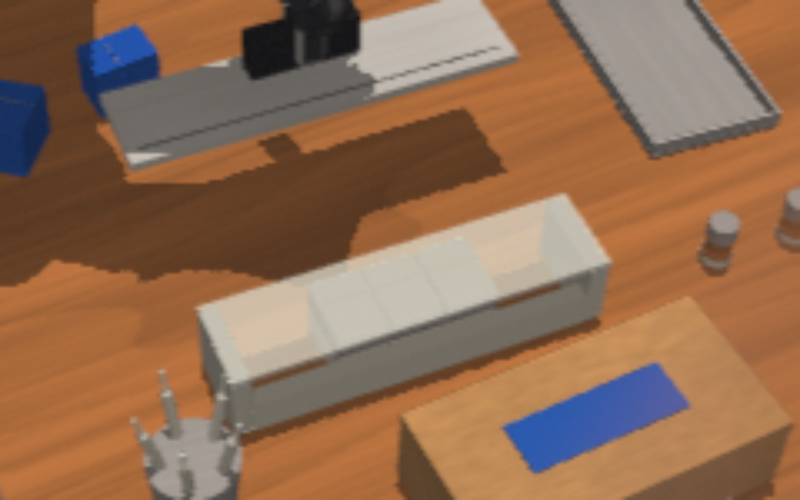

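View pics/w19.png

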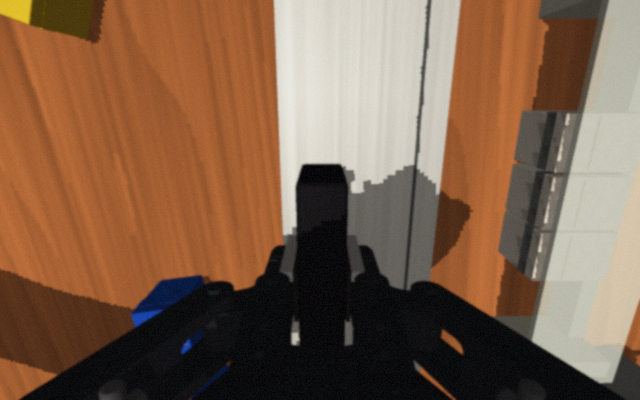

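```bash
python3 - <<'E'
from h import *
p,d,P,i=cloud("wrist")
a=cv2.resize(p[0:360,460:640,::-1],None,fx=1.66*1.0,fy=1.66); cv2.imwrite("pics/w20.png",cv2.resize(p[80:340,470:640,::-1],None,fx=3,fy=2.3,interpolation=cv2.INTER_CUBIC))
o=np.array([.6803,.004])
yaw=np.radians(-4.35);bx=np.array([np.cos(yaw),np.sin(yaw)]);by=np.array([-bx[1],bx[0]])
q=P.reshape(-1,3); u=1000*((q[:,:2]-o)@bx+.036); v=1000*((q[:,:2]-o)@by)
for name,lo,hi in(("Cr",-65,-25),("B",-20,18),("A",24,60),("Lw",131,144),("Rw",-144,-131)):
    m=(v>lo)&(v<hi)&(q[:,2]>.012)&(q[:,2]<.04)&(u>-15)&(u<15)
    print(name,m.sum(),np.percentile(u[m],[10,50,90]).round(1) if m.sum() else None)
E
```

```text
Cr 938 [-0.4  0.2  0.7]
B 1121 [-0.4  0.2  0.7]
A 1266 [-0.4  0.2  0.8]
Lw 124 [-0.4  0.2  0.8]
Rw 4 [13.8 14.  14.7]
```

View pics/w20.png

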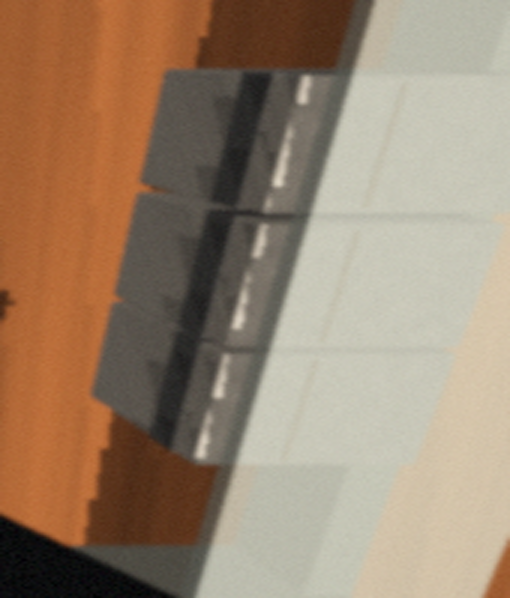

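All three carton fronts lie within about 0.2 mm of the left wall's front face. Returning the straightedge.

Request:
{"method": "arm_command", "body": {
  "steps": [
    [0, 0, 0, 0, 0, 5, 0.01],
    [0, 0, 0, 0, 0, 9, 0.01],
    [0, 0, 0, 0, 0, 9, 0.01],
    [0, 0, 0, 0, 0, 9, 0.01],
    [0, 0, 0, 0, 0, 9, 0.01],
    [0, 0, 0, 0, 0, 9, 0.01],
    [0, 0, 0, 0, 0, 9, 0.01],
    [0, 0, 0, 0, 0, 9, 0.01],
    [0, 0, 0, 0, 0, 9, 0.01],
    [0, 0, 0, 0, 0, 9, 0.01],
    [0, 0, 0, 0, 0, 5.86, 0.01],
    [0, 0, 0, 0, 0, 0, 0.01]
  ]
}}

```text
time_s: 39.33
tcp_pos: [0.4842, 0.0193, 0.1187]
ee_rot: [3.136, -0.168, -0.004]
contact_force: [0.0, -0.3, -4.2]
grip_width: 0.0186
```

Request:
{"method": "arm_command", "body": {
  "steps": [
    [-0.004, -0.0216, 0, 0, 0, 0, 0.01],
    [-0.008, -0.04, 0, 0, 0, 0, 0.01],
    [-0.008, -0.04, 0, 0, 0, 0, 0.01],
    [-0.008, -0.04, 0, 0, 0, 0, 0.01],
    [-0.008, -0.04, 0, 0, 0, 0, 0.01],
    [-0.008, -0.04, 0, 0, 0, 0, 0.01],
    [-0.008, -0.04, 0, 0, 0, 0, 0.01],
    [-0.008, -0.04, 0, 0, 0, 0, 0.01],
    [-0.008, -0.042, 0, 0, 0, 0, 0.01],
    [0, 0, 0, 0, 0, 0, 0.01],
    [0, 0, 0, 0, 0, 0, 0.01]
  ]
}}

```text
time_s: 40.7
tcp_pos: [0.4539, 0.3672, 0.1188]
ee_rot: [3.135, -0.167, -0.002]
contact_force: [0.4, -0.5, -5.1]
grip_width: 0.0186
```

```bash
python3 - <<'E'
from h import *
go(.4545,.368,.0193,-96.25)
p,d,P,i=cloud("wrist"); cv2.imwrite("pics/w21.png",p[:,:,::-1])
E
```

```text
t 40.7 tcp [0.4539 0.3672 0.1188] x [ 0.994 -0.106 -0.001] y [-0.106 -0.994  0.002] z [-0.002 -0.002 -1.   ] F [ 0.4 -0.5 -5.1] g 0.0186
shift tool [ 0.0006 -0.0011  0.0995] n 2 each [ 0.0003 -0.0005  0.0497]
tilt: tool z [-0.0016 -0.0023 -1.    ] yawy -96.1
turn z 0.15 n 1 each 0.15
 after turn shift [ 0.0006 -0.0011  0.0995] each [ 0.0003 -0.0005  0.0497]
joints [-0.7   0.58 -0.11  2.02  0.12  0.55 -2.57]
```

View pics/w21.png

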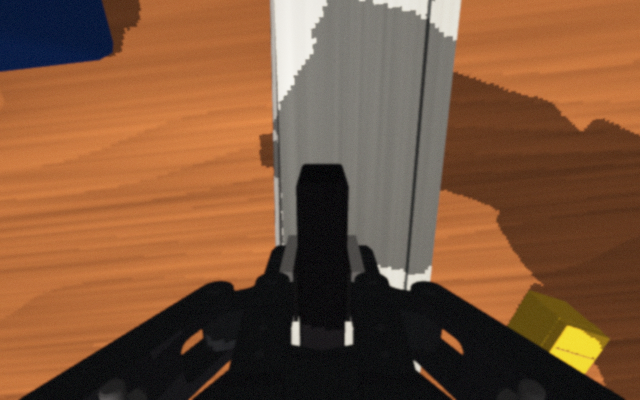

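Request:
{"method": "arm_command", "body": {
  "steps": [
    [0.0003, -0.0008, 0.02, 0, 0, 0.15, 0.01],
    [0, 0, 0.03, 0, 0, 0, 0.01],
    [0, 0, 0.025, 0, 0, 0, 0.01],
    [0, 0, 0.012, 0, 0, 0, 0.01],
    [0, 0, 0.006, 0, 0, 0, 0.01],
    [0, 0, 0.003, 0, 0, 0, 0.01],
    [0, 0, 0.0015, 0, 0, 0, 0.01],
    [0, 0, 0.001, 0, 0, 0, 0.01],
    [0, 0, 0, 0, 0, 0, 0.01]
  ]
}}

```text
time_s: 41.88
tcp_pos: [0.4548, 0.369, 0.0216]
ee_rot: [-3.137, 0.174, 0.0]
contact_force: [0.4, -0.1, -4.3]
grip_width: 0.0187
```

```bash
python3 - <<'E'
from h import *
go(.4545,.368,.0193,-96.25)
E
```

```text
t 41.88 tcp [0.4548 0.369  0.0216] x [ 0.994 -0.111 -0.   ] y [-0.111 -0.994 -0.   ] z [-0.  0. -1.] F [ 0.4 -0.1 -4.3] g 0.0187
shift tool [-0.0002  0.001   0.0023] n 1 each [-0.0002  0.001   0.0023]
tilt: tool z [-1.e-04  2.e-04 -1.e+00] yawy -96.36
turn z -0.11 n 1 each -0.11
 after turn shift [-0.0002  0.001   0.0023] each [-0.0002  0.001   0.0023]
joints [-0.74  0.73 -0.06  2.06  0.12  0.35 -2.58]
```

Request:
{"method": "arm_command", "body": {
  "steps": [
    [0, 0.001, 0.001, 0, 0, 0, 0.01],
    [0, 0, 0.0009, 0, 0, 0, 0.01],
    [0, 0, 0, 0, 0, 0, 0.01],
    [0, 0, 0, 0, 0, 0, 0.03],
    [0, 0, 0, 0, 0, 0, 0.055],
    [0, 0, 0, 0, 0, 0, 0.055],
    [0, 0, 0, 0, 0, 0, 0.055],
    [0, 0, -0.02, 0, 0, 0, 0.055],
    [0, 0, -0.04, 0, 0, 0, 0.055],
    [0, 0, -0.05, 0, 0, 0, 0.055],
    [0, 0, -0.05, 0, 0, 0, 0.055],
    [0, 0, -0.02, 0, 0, 0, 0.055],
    [0, 0, 0, 0, 0, 0, 0.055]
  ]
}}

```text
time_s: 43.5
tcp_pos: [0.4554, 0.3683, 0.201]
ee_rot: [-3.135, 0.175, -0.003]
contact_force: [-0.5, -1.8, -0.8]
grip_width: 0.0551
```

```bash
python3 - <<'E'
from h import *
st()
p,d,P,i=look('w22',.03,.06)
hs=cv2.cvtColor(p,cv2.COLOR_RGB2HSV)
a=np.radians(-96.3);bx=np.array([np.cos(a),np.sin(a)]);by=np.array([-bx[1],bx[0]]);o=np.array([.4545,.368])
q=P.reshape(-1,3);u=(q[:,:2]-o)@bx;v=(q[:,:2]-o)@by
for ul in(-.015,.02,.035,.05):
  for vl in(-.13,-.08,.06,.12):
    m=(abs(u-ul)<.004)&(abs(v-vl)<.01); print(ul,vl,m.sum(),q[m][:,2].mean().round(4) if m.sum() else None)
p,d,P,i=cloud("scene"); cv2.imwrite("pics/s22.png",p[:,:,::-1])
p,d,P,i=cloud("top"); cv2.imwrite("pics/t22.png",p[:,:,::-1])
for r in rects(P,p,.035,.075): print(r)
E
```

```text
t 43.5 tcp [0.4554 0.3683 0.201 ] x [ 0.994 -0.111  0.002] y [-0.111 -0.994 -0.002] z [ 0.002  0.002 -1.   ] F [-0.5 -1.8 -0.8] g 0.0551
(array([323., 184.]), np.int32(1531), array([453.9, 367.3]), array([19.8, 88.8]), 83.9, np.float64(0.0493))
-0.015 -0.13 94 0.0125
-0.015 -0.08 114 0.0125
-0.015 0.06 163 0.0124
-0.015 0.12 194 0.0124
0.02 -0.13 104 0.0125
0.02 -0.08 111 0.0124
0.02 0.06 168 0.0125
0.02 0.12 178 0.0125
0.035 -0.13 104 0.0126
0.035 -0.08 110 0.0124
0.035 0.06 168 0.0124
0.035 0.12 184 0.0125
0.05 -0.13 99 0.0125
0.05 -0.08 116 0.0125
0.05 0.06 163 0.0125
0.05 0.12 185 0.0125
(array([376., 124.]), np.int32(285), array([ 752.8, -190.5]), array([56.5, 60.8]), 88.4, np.float64(0.0679))
(array([207., 136.]), np.int32(40), array([725.4, 320.6]), array([18.2, 20.8]), 3.7, np.float64(0.0424))
(array([311., 148.]), np.int32(2311), array([681.2,   5.6]), array([289.2,  72.5]), 85.6, np.float64(0.0625))
(array([229., 138.]), np.int32(41), array([718.3, 255.1]), array([18.7, 20.2]), 27.5, np.float64(0.0426))
(array([422., 146.]), np.int32(78), array([ 685.4, -328.4]), array([54.2, 18.9]), 60.7, np.float64(0.0563))
(array([467., 146.]), np.int32(24), array([ 677.5, -453.9]), array([11.8, 31.7]), 61.4, np.float64(0.0734))
(array([460., 157.]), np.int32(179), array([ 649.2, -440.1]), array([65. , 34.6]), 51.8, np.float64(0.0561))
(array([188., 227.]), np.int32(179), array([455.3, 369.2]), array([21.9, 88.5]), 84.1, np.float64(0.0481))
```

View pics/w22.png

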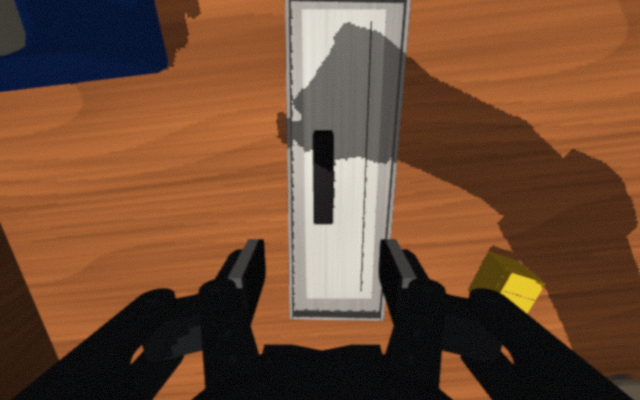

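View pics/t22.png

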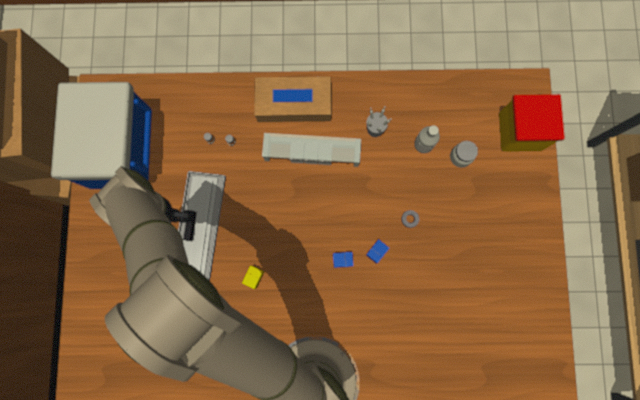

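View pics/s22.png

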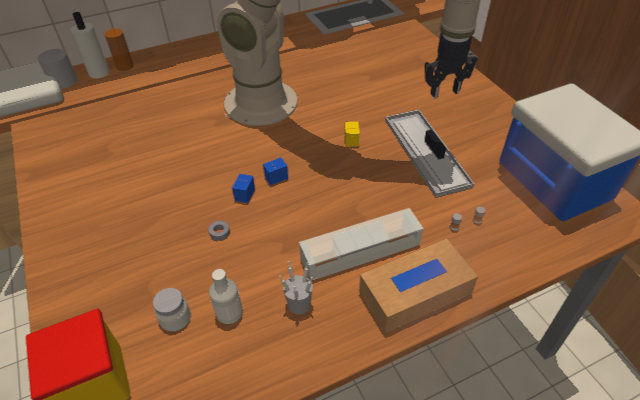

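The straightedge lies flat in the tray, with its plate top at 12.5 mm at every sampled point. The cartons sit in the bay and the bystanders are where they started. Handing in.

```bash
python3 - <<'E'
from h import *
print(env.job_done()); st()
E
```

```text
the job is handed in; nothing more can be done
None
the job is handed in; nothing more can be done
```

The job is handed in, about 44 s into the 210 s allowed; no verdict was given. The three cartons present are in the bay and the straightedge is back in its tray.

**What I did:** I stood the cartons side by side in front of the bay mouth, each with a narrow face towards it. I laid the straightedge against their fronts and pushed the row in until it stopped against the walls. There I let go for a moment so it lay flat, picked it up again and laid it back in the tray.

**Checks:**
- **Push:** the straightedge stopped moving while the push force rose to 23 N, within 0.3 mm of where I had measured the bay's front plane. With the gripper open it lay level on the counter.
- **Cartons:** after I lifted the straightedge away, all three carton fronts were within about 0.2 mm of the left wall's front face.
- **Tray:** the straightedge lies flat, with its plate top at 12.5 mm at every point sampled.
- **Bystanders:** the final pictures show nothing visibly out of place. I re-measured only the vials, cup, sanitiser and jar.

**Less certain:**
- The gripper hid the right wall's front face, so I could not measure flushness there. I relied on the carton fronts being in line and on the small twist at the wrist during the push.
- The last joint was at −2.62 rad, just inside its 2.63 limit, while I first picked up the straightedge.
- I did not re-measure the carton fronts after the straightedge went back. The last pictures only show the cartons still in the bay.

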